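# Put up the guard rail on the machine-top board and stock it

## Robot

A 7-joint arm with a two-finger parallel gripper is mounted at the origin on the work surface. World frame = base frame: x ahead of the robot, y to its left, z up, the work surface at z = 0. Lengths are in m, angles in rad, forces in N, time in s.
With the tool pointing down it reaches from about 0.4 to 0.85 m from the base axis. Payload 10.4 kg.
Tool frame: the origin (TCP) lies on the centre line of the jaws, within the pads' length; the fingertips stand 8 mm ahead of it and the grasp point (between the pads) lies 11 mm behind it (r.finger_overhang is the distance from the TCP to the fingertips, in m); z points along the fingers, y is the line along which they close (so a half turn about z gives the same grasp; the last joint's range is limited). The gripper opens to 87 mm and grips with 3 to 60 N. Pads are 19 mm wide; open, the fingers measure 117 mm over their backs; the gripper's body (75 mm by 190 mm) begins 51 mm behind the grasp point.
Start: joints at [1.193, 0.332, -0.065, 1.46, 0.022, 1.35, -0.088], TCP at [0.217, -0.586, 0.231] pointing down, gripper open.
Joint ranges: [-2.6, 2.6], [-0.5, 2.12], [-1.47, 1.34], [0.16, 2.42], [-1.27, 4.41], [0.06, 2.06], [-2.6, 2.6]. Speed limits (rad/s): [2.22, 2.22, 2.79, 2.79, 3.14, 3.14, 3.14].

## Interface

Orientations are given as a unit quaternion [x, y, z, w].
In Python, from bench import r, vision gives the robot as it stands.
- The arm moves only by the tool drive_tool, never from a script. Its argument "series" is a list of rows, each a list of 2 entries, a list of its own where there are three numbers: the shift along the world's x, y, z in cm, then the turn about the world's z in degrees. A call has exactly 10 rows; each row shifts and turns the commanded pose from where the row before left it; what a row does not reach is not made up. A row lasts 1/8 s, in which the tool goes at most 62.5 mm and 10.7 degrees, less where a joint would pass 70% of its speed; a pose out of reach is approached as far as the arm can. A call with a gripper value outside its range is refused whole. "hand" is the closure, from 0 (fully open) to 1 (shut), set as the call begins (left out, the last holds). The fingers move at their own pace and stop on an object; "newtons" is the grip in N (left out, the last holds). Time passes only in rows, so rows that do not move let the fingers close, or fill a call up. It gives the time, the measured TCP pose, the force, the opening and the grip force at its end, in the units of the state.
- r.read_state(): the state, without advancing time (a new reading comes with each control period).
- vision.camera(name): name is "scene" or "top" or "wrist"; returns a dict with "color" (400x640x3 uint8, red, green, blue), "intrinsics" (3x3 intrinsics, pixels), "k1" (the pictures are not rectified: a ray, as slopes to the right and down, at radius r is drawn at 1 + k1 r^2 times it, then the intrinsics apply), "R" (3x3) and "t" (3): a world point X has camera coordinates R X + t; the wrist camera has in their place "mount" (4x4, takes a point from camera to tool coordinates, whose origin is the TCP and whose axes are the flange's). Camera axes: x right, y down, z forward; pixel columns grow to the right and rows downward; lengths in m; the calibration is good to about 2 mm. A picture is of the moment at which its call begins: read the wrist's pose just before it. There is no depth.
- r.close_job(): hands the job in; it is judged then, once.
The state is a dict: "time": time; "joint_positions": joint angles; "joint_vel": joint speeds; "joint_torque": joint torques, N m; "ee_pos": TCP position; "eef_rot": TCP orientation; "ft_force": force on the tool from outside, world axes, zero at the start; "torque": the same for the moment, N m; "width": finger opening in m; "grip_force": force on a finger pad.
Only numpy, scipy, OpenCV 4.12 (cv2) and the standard library are available. Lean on these libraries where they do the work, as an engineer would, in place of code of your own. Each camera call takes 0.05 s, during which the arm holds its last target. There are 200 camera calls.

## Task

Put up the guard rail that keeps the laundry tubs from walking off the board: seat all three blue stanchions flat on the board, each on its own pair of dowel pins, then push the rod in from either end through all three eyelets until its square cap is up against the outer stanchion. Stand every laundry tub that is there upright on the board behind the rail, on the side away from the robot and wholly on the wood, and leave the pump bottle, the white jar and the soap carton where they are.

Things in the scene. Friction and masses are not known exactly. Their poses are not given: they have to be found in the camera images.
- board: Pale wooden machine-top board, fixed, 220 (its x) by 320 (its y) by 15 mm thick. Origin: centre of its underside, on the counter; +x points away from the robot. Three pairs of dowel pins stand in a line along its y near the edge facing the robot, at board x = -65 mm; the tubs' place is the free part behind the stanchion feet, board x = -23 to +110 mm.
- pins_right (a point): Midpoint between a pair of steel dowel pins, on the board's top face, at board x = -65 mm, y = -100 mm (right end, from the robot); axes parallel to the board's. The two pins stand 31 mm to either side of it along board x; each pin is 8 mm thick, 13 mm tall, straight for 8 mm and then tapered to 4 mm at its tip.
- pins_middle (a point): Midpoint between a pair of steel dowel pins, on the board's top face, at board x = -65 mm, y = 0; axes parallel to the board's. The two pins stand 31 mm to either side of it along board x; each pin is 8 mm thick, 13 mm tall, straight for 8 mm and then tapered to 4 mm at its tip.
- pins_left (a point): Midpoint between a pair of steel dowel pins, on the board's top face, at board x = -65 mm, y = +100 mm (left end); axes parallel to the board's. The two pins stand 31 mm to either side of it along board x; each pin is 8 mm thick, 13 mm tall, straight for 8 mm and then tapered to 4 mm at its tip.
- stanchion_1: Blue metal rail stanchion, loose, upright, 0.13 kg; all alike, same after a half turn. Foot plate 84 (x) by 40 (y) by 6 mm thick with two 10 mm through holes at x = -31 and +31 mm, y = 0; on its middle a web 32 mm wide (x), 10 mm thick (y), from 6 to 66 mm above the underside, with one 16 mm eyelet hole, axis along y. Origin: centre of the underside, z up. Fits any pair of pins.
- eye_1 (a point): Centre of the eyelet of stanchion_1, 44 mm above its underside; the hole's axis is the stanchion's y.
- stanchion_2: Blue metal rail stanchion, loose, upright, 0.13 kg; all alike, same after a half turn. Foot plate 84 (x) by 40 (y) by 6 mm thick with two 10 mm through holes at x = -31 and +31 mm, y = 0; on its middle a web 32 mm wide (x), 10 mm thick (y), from 6 to 66 mm above the underside, with one 16 mm eyelet hole, axis along y. Origin: centre of the underside, z up. Fits any pair of pins.
- eye_2 (a point): Centre of the eyelet of stanchion_2, 44 mm above its underside; the hole's axis is the stanchion's y.
- stanchion_3: Blue metal rail stanchion, loose, upright, 0.13 kg; all alike, same after a half turn. Foot plate 84 (x) by 40 (y) by 6 mm thick with two 10 mm through holes at x = -31 and +31 mm, y = 0; on its middle a web 32 mm wide (x), 10 mm thick (y), from 6 to 66 mm above the underside, with one 16 mm eyelet hole, axis along y. Origin: centre of the underside, z up. Fits any pair of pins.
- eye_3 (a point): Centre of the eyelet of stanchion_3, 44 mm above its underside; the hole's axis is the stanchion's y.
- rod: Guard rod, loose, 0.07 kg: dark steel shaft 10 mm thick, 240 mm long, the last 15 mm tapering to 3 mm; at the other end a black cap 22 x 22 mm square, 30 mm long. Origin: on the axis at the cap's inner face; +x along the shaft (tip at x = 240 mm, cap from -30 mm to 0). Starts lying on the counter, cap to the robot's left, about 1.5 degrees nose-down because the cap is thicker.
- rod_tip (a point): Tip of the guard rod's tapered end, on its axis.
- tub_1: Closed grey laundry tub with white lid, black front clip and blue label, about 0.35 kg, low centre of mass, 80 mm (its x) by 84 mm (its y) by 107 mm to the lid's top. Origin: centre of its underside, z up. May be absent.
- tub_1_grip (a point): Centre of the raised blue grip bar on tub_1's lid: 16 mm wide (tub x), 56 mm long (tub y), 22 mm tall, fixed to the lid; 118 mm above the tub's underside.
- tub_2: Closed grey laundry tub with white lid, black front clip and green label, about 0.35 kg, low centre of mass, 80 mm (its x) by 84 mm (its y) by 97 mm to the lid's top. Origin: centre of its underside, z up. May be absent.
- tub_2_grip (a point): Centre of the raised green grip bar on tub_2's lid: 16 mm wide (tub x), 56 mm long (tub y), 22 mm tall, fixed to the lid; 108 mm above the tub's underside.
- tub_3: Closed grey laundry tub with white lid, black front clip and orange label, about 0.35 kg, low centre of mass, 80 mm (its x) by 84 mm (its y) by 87 mm to the lid's top. Origin: centre of its underside, z up. May be absent.
- tub_3_grip (a point): Centre of the raised orange grip bar on tub_3's lid: 16 mm wide (tub x), 56 mm long (tub y), 22 mm tall, fixed to the lid; 98 mm above the tub's underside.
- pump_bottle: Bystander: amber pump bottle, 68 mm wide, 180 mm tall; origin at the centre of its underside.
- peg_jar: Bystander: white ceramic jar with wooden cap, 80 mm wide, 100 mm tall; origin at the centre of its underside.
- soap_carton: Bystander: cardboard carton 70 x 100 x 50 mm; origin at the centre of its underside.

How it is judged:
By the outcome, as a careful person would: the job done as asked, in the order asked, and still so for the second after the job is handed in, with the robot touching nothing.
Of tub_1, tub_2, tub_3 only 2 to 3 are there at a start; the rules pass over those that are not, and their reading is None.
At some moment in a run one of tub_1, tub_2, tub_3 may be knocked a few centimetres aside while the robot is not near it.
Once in a run the grip may slacken for a moment while it holds something.
It also fails if it takes over 210 s, if anything falls off the work surface, if the arm or the gripper's body presses on something with over 40 N, if the wrist force passes 120 N, or if a joint passes its speed limit or range.

## Working session

There is one attempt and no reset: what is moved stays moved. The work goes in short steps, Python scripts to look and compute and a tool call to move; the robot and the scene stay as the last step left them, time stands still between calls to the robot, and variables do not carry over. Pictures are saved under pics/ and viewed, at most 15 in all, crops included, and the job is handed in when it is done.

Besides the shell and the picture viewer there is one more tool, called after "Call:" in YAML: its name, and indented under it one key for each argument. drive_tool: Moves the arm, as the interface text tells. Its arguments: {"type":"object","properties":{"series":{"type":"array"},"hand":{"type":"number"},"newtons":{"type":"number"}},"required":["series"]}

```bash
ls; mkdir -p pics; python3 - <<'E'
from bench import r, vision
import cv2
print(r.read_state())
for n in("scene","top"):
    c=vision.camera(n); cv2.imwrite(f"pics/{n}0.png",c["color"][:,:,::-1]); print(n,c["intrinsics"],c["k1"],c["R"],c["t"])
print(vision.camera("wrist")["mount"])
E
```

```text
pics
{'time': 0.0, 'joint_positions': array([ 1.19341588,  0.33289212, -0.06471687,  1.46094722,  0.02159218,
        1.34987126, -0.08847602]), 'joint_vel': array([-6.88820426e-05,  8.32428541e-04,  9.39557230e-04, -8.49933593e-04,
       -6.84025884e-04, -5.38991087e-04, -4.47667145e-04]), 'joint_torque': array([ 3.90421492e-04, -6.23262763e+01,  2.45361566e-02, -3.89896345e+01,
       -6.13979925e-02,  3.96926771e-02,  1.47743403e-04]), 'ee_pos': array([ 0.2169938 , -0.58572606,  0.2297385 ]), 'eef_rot': array([ 9.84302086e-01,  1.76490504e-01, -1.50835165e-04, -6.95181278e-04]), 'ft_force': array([-0.86658395,  0.15650217,  0.17910397]), 'torque': array([ 0.04743715,  0.00548912, -0.06324176]), 'grip_force': 0.0, 'width': 0.08681616670126108}
scene [[379.04591936   0.         317.44670426]
 [  0.         379.04591936 197.82556577]
 [  0.           0.           1.        ]] 0.021777702350734538 [[ 0.82308362  0.56790328  0.00438505]
 [ 0.49084251 -0.70747028 -0.5084874 ]
 [-0.28566937  0.42068001 -0.86105827]] [-0.40310001 -0.21893158  1.31477078]
top [[473.1001638    0.         322.81103572]
 [  0.         473.1001638  202.9867997 ]
 [  0.           0.           1.        ]] -0.02937361803811822 [[-0.00513535 -0.99996566 -0.00650442]
 [-0.99756615  0.00557512 -0.06950324]
 [ 0.06953711  0.00613167 -0.99756052]] [-0.00911425  0.51555207  1.32832786]
[[ 1.16917765e-03 -9.65204450e-01 -2.61493790e-01  7.00083842e-02]
 [ 9.99998938e-01  1.35592825e-03 -5.33747146e-04 -1.02053450e-03]
 [ 8.69741937e-04 -2.61492888e-01  9.65205011e-01 -1.53935402e-01]
 [ 0.00000000e+00  0.00000000e+00  0.00000000e+00  1.00000000e+00]]
```

View pics/top0.png

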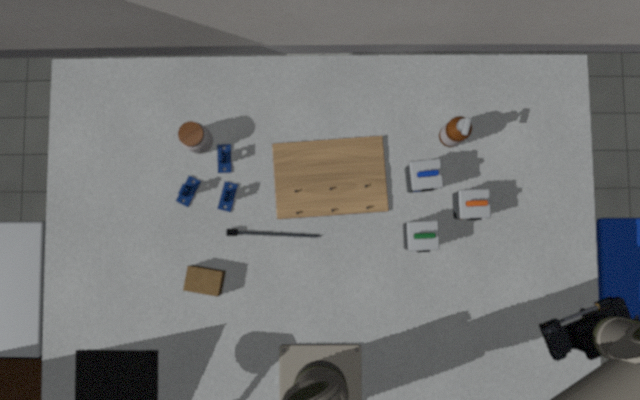

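View pics/scene0.png

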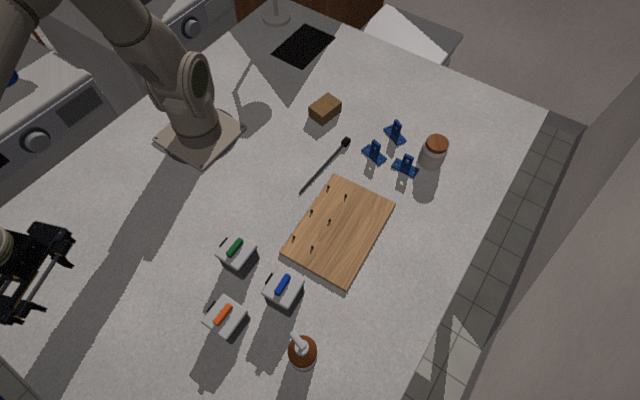

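```bash
cat > h.py <<'E'
import numpy as np, cv2
from bench import r, vision
from scipy.spatial.transform import Rotation as Ro
def cam(name,save=None):
    s=r.read_state(); c=vision.camera(name)
    if name=="wrist":
        T=np.eye(4); T[:3,:3]=Ro.from_quat(s["eef_rot"]).as_matrix(); T[:3,3]=s["ee_pos"]
        W=np.linalg.inv(T@np.array(c["mount"])); c["R"]=W[:3,:3]; c["t"]=W[:3,3]
    if save: cv2.imwrite("pics/"+save,c["color"][:,:,::-1])
    return c
def proj(c,X):
    D=np.array([c["k1"],0,0,0.])
    return cv2.projectPoints(np.atleast_2d(np.array(X,float)),cv2.Rodrigues(np.array(c["R"]))[0],np.array(c["t"]),np.array(c["intrinsics"]),D)[0][:,0]
def unproj(c,px,z):
    D=np.array([c["k1"],0,0,0.])
    n=cv2.undistortPoints(np.array(px,float).reshape(-1,1,2),np.array(c["intrinsics"]),D)[:,0]
    R=np.array(c["R"]);o=-R.T@c["t"]; d=np.c_[n,np.ones(len(n))]@R
    return o+d*((z-o[2])/d[:,2])[:,None]
def blobs(c,name,amin=15):
    hsv=cv2.cvtColor(c["color"],cv2.COLOR_RGB2HSV); h={"blue":(105,125),"green":(45,85),"orange":(2,12)}[name]
    m=cv2.inRange(hsv,(h[0],140,40),(h[1],255,255))
    n,l,st,ce=cv2.connectedComponentsWithStats(m)
    return m,[(cv2.minAreaRect(np.argwhere(l==i)[:,::-1].astype(np.float32)),st[i][4]) for i in range(1,n) if st[i][4]>=amin]
def pose():
    s=r.read_state(); R=Ro.from_quat(s["eef_rot"]).as_matrix()
    return s["ee_pos"].round(4),np.degrees(np.arctan2(R[1,1],R[0,1])).round(2),s["ft_force"].round(1),round(s["width"],4),round(s["time"],2)
E
python3 - <<'E'
from h import *
c=cam("top")
for n,z in(("blue",.118),("green",.108),("orange",.098)):
    for b,a in blobs(c,n)[1]:
        bp=cv2.boxPoints(b); print(n,a,np.round(b[0]),np.round(b[1]),"z",z,unproj(c,[b[0]],z).round(3)[0][:2],"z.01",unproj(c,[b[0]],.01).round(3)[0][:2])
print(unproj(c,[[273,142],[383,136],[388,210],[278,218]],.015).round(3))
print("pins",unproj(c,[[297,190],[333,188],[367,185],[299,211],[334,209],[369,207]],.02).round(3))
print("rod",unproj(c,[[227,232],[238,233],[321,236]],.01).round(3))
print("jar",unproj(c,[[191,133]],.1),"bottle",unproj(c,[[456,130]],.15),"carton",unproj(c,[[204,280]],.05))
im=c["color"][:,:,::-1]
cv2.imwrite("pics/z1.png",np.hstack([cv2.resize(im[120:250,165:325],None,fx=5,fy=5,interpolation=cv2.INTER_CUBIC)]) [:600])
print(pose())
E
```

```text
blue 237 [224. 158.] [26. 11.] z 0.118 [0.629 0.249] z.01 [0.648 0.273]
blue 87 [427. 173.] [ 5. 19.] z 0.118 [ 0.586 -0.29 ] z.01 [ 0.601 -0.313]
blue 276 [188. 191.] [13. 26.] z 0.118 [0.544 0.346] z.01 [0.554 0.378]
blue 244 [227. 196.] [11. 26.] z 0.118 [0.528 0.239] z.01 [0.537 0.262]
blue 3541 [618. 268.] [100.  42.] z 0.118 [ 0.333 -0.788] z.01 [ 0.325 -0.855]
green 53 [424. 235.] [ 3. 18.] z 0.108 [ 0.423 -0.279] z.01 [ 0.423 -0.3  ]
orange 76 [476. 203.] [ 4. 19.] z 0.098 [ 0.508 -0.424] z.01 [ 0.514 -0.452]
[[ 0.693  0.131  0.015]
 [ 0.708 -0.186  0.015]
 [ 0.495 -0.197  0.015]
 [ 0.474  0.116  0.015]]
pins [[ 0.553  0.061  0.02 ]
 [ 0.558 -0.041  0.02 ]
 [ 0.566 -0.138  0.02 ]
 [ 0.493  0.056  0.02 ]
 [ 0.498 -0.044  0.02 ]
 [ 0.503 -0.143  0.02 ]]
rod [[ 0.434  0.262  0.01 ]
 [ 0.431  0.231  0.01 ]
 [ 0.422 -0.006  0.01 ]]
jar [[0.70206713 0.34417663 0.1       ]] bottle [[ 0.69433911 -0.35952368  0.15      ]] carton [[0.30216837 0.31671171 0.05      ]]
(array([ 0.2171, -0.5859,  0.2301]), np.float64(-69.67), array([0.5, 0.6, 0.6]), 0.0868, 0.2)
```

View pics/z1.png

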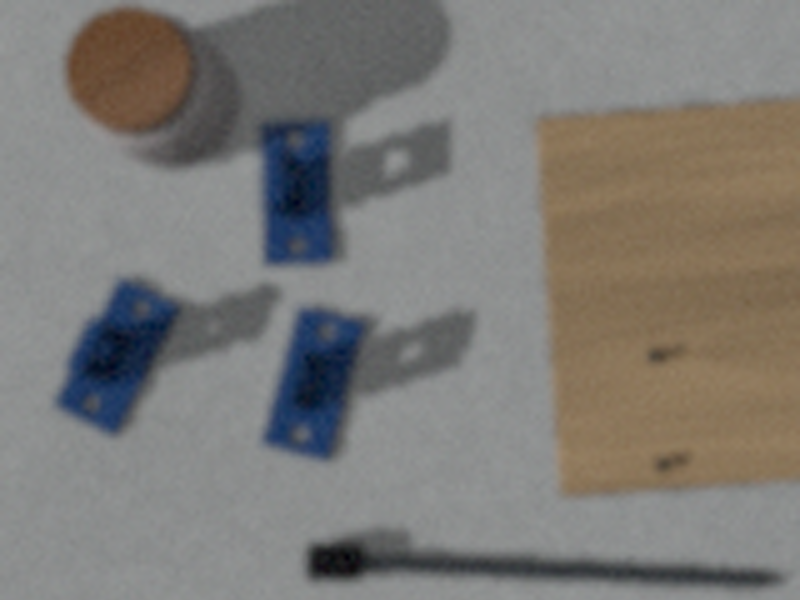

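Call:
drive_tool:
  series:
    - [[1.9,4.0,0.4],-1]
    - [[1.9,4.0,0.4],-1]
    - [[1.9,4.0,0.4],-1]
    - [[1.9,4.0,0.4],-1]
    - [[1.9,4.0,0.4],-1]
    - [[1.9,4.0,0.4],-1]
    - [[1.9,4.0,0.4],-1]
    - [[1.9,4.0,0.4],-1]
    - [[1.9,4.0,0.4],-1]
    - [[1.9,4.0,0.4],-1]
  hand: 0

```text
time: 1.45
ee_pos: [0.4075, -0.1847, 0.2707]
eef_rot: [0.996, 0.09, 0.0, 0.0]
ft_force: [1.4, 0.1, -0.2]
width: 0.0872
grip_force: 0.0
```

Call:
drive_tool:
  series:
    - [[1.9,4.0,0.4],-1]
    - [[1.9,4.0,0.4],-1]
    - [[1.9,4.0,0.4],-1]
    - [[1.9,4.0,0.4],-1]
    - [[1.9,4.0,0.4],-1]
    - [[1.9,4.0,0.4],-1]
    - [[1.9,4.0,0.4],-1]
    - [[1.9,4.0,0.4],-1]
    - [[1.9,4.0,0.4],-1]
    - [[0,0,0],-1]

```text
time: 2.7
ee_pos: [0.5779, 0.1777, 0.3059]
eef_rot: [1.0, 0.005, -0.001, -0.001]
ft_force: [-0.6, 0.3, 0.4]
width: 0.0868
grip_force: 0.0
```

```bash
python3 - <<'E'
from h import *
print(pose()); c=cam("wrist","w1.png"); print(c["intrinsics"],c["k1"]); print(pose())
for b,a in blobs(c,"blue",80)[1]: print(a,b,unproj(c,[b[0]],.01).round(3))
E
```

```text
(array([0.5779, 0.1777, 0.3059]), np.float64(-89.42), array([-0.6,  0.3,  0.4]), 0.0868, 2.7)
[[293.61998279   0.         319.83887933]
 [  0.         293.61998279 192.09675394]
 [  0.           0.           1.        ]] -0.03647310105953549
(array([0.5779, 0.1755, 0.306 ]), np.float64(-89.6), array([ 0.3, -0.7,  0.2]), 0.0867, 2.75)
1325 ((256.0379638671875, 112.64483642578125), (56.13825225830078, 25.837690353393555), 86.633544921875) [[0.646 0.275 0.01 ]]
1239 ((192.5822296142578, 173.05126953125), (28.8356990814209, 50.31112289428711), 22.47943687438965) [[0.554 0.379 0.01 ]]
1109 ((265.9623718261719, 184.3702392578125), (24.03389549255371, 49.877872467041016), 13.570433616638184) [[0.537 0.264 0.01 ]]
```

View pics/w1.png

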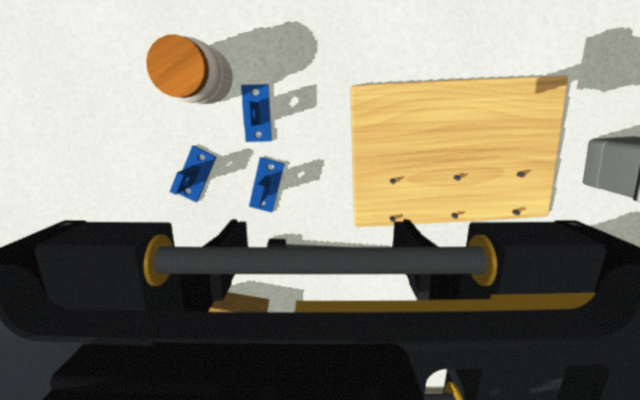

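```bash
cat >> h.py <<'E'
def stanch(c,amin=80):
    m,bl=blobs(c,"blue",amin); g=cv2.cvtColor(c["color"],cv2.COLOR_RGB2GRAY); out=[]
    for b,a in bl:
        if a>5000: continue
        q=np.zeros_like(m); cv2.fillPoly(q,[cv2.boxPoints((b[0],(b[1][0]*.9,b[1][1]*.9),b[2])).astype(int)],255)
        k=((q>0)&(m==0)&(g>100)).astype(np.uint8)
        n,l,st,ce=cv2.connectedComponentsWithStats(k); i=[j for j in np.argsort(-st[1:,4])+1][:2]
        if len(i)<2: print("few",b,ce); continue
        P=unproj(c,ce[i],.005); P=P[np.argsort(P[:,0])]; d=P[1]-P[0]
        out.append((ce[i].round(1).tolist(),st[i,4],P.mean(0).round(4)[:2],round(np.linalg.norm(d),4),np.degrees(np.arctan2(d[1],d[0])).round(1)))
    return out
E
python3 - <<'E'
from h import *
c=cam("wrist")
for o in stanch(c): print(o)
t=cam("top")
for o in stanch(t,150): print("top",o)
print("corner",unproj(c,[[351,86],[567,77],[547,214],[356,226]],.015).round(4))
print("pins",unproj(c,[[391,182],[456,179],[520,175],[390,219],[454,216],[515,213]],.017).round(4))
print("rod",unproj(c,[[270,242]],.01))
E
```

```text
([[253.2, 92.4], [256.3, 134.2]], array([39, 36], dtype=int32), array([0.6453, 0.2749]), np.float64(0.0611), np.float64(1.8))
([[183.4, 159.3], [200.0, 157.2]], array([93, 25], dtype=int32), array([0.5772, 0.3775]), np.float64(0.0271), np.float64(-82.8))
([[268.9, 166.5], [261.5, 203.3]], array([34, 15], dtype=int32), array([0.5345, 0.2635]), np.float64(0.0623), np.float64(-13.2))
corner [[ 0.6849  0.1326  0.015 ]
 [ 0.7041 -0.1838  0.015 ]
 [ 0.4926 -0.1968  0.015 ]
 [ 0.4701  0.1169  0.015 ]]
pins [[ 0.5443  0.0658  0.017 ]
 [ 0.5501 -0.0356  0.017 ]
 [ 0.5576 -0.1369  0.017 ]
 [ 0.4833  0.0629  0.017 ]
 [ 0.4891 -0.0404  0.017 ]
 [ 0.4948 -0.1405  0.017 ]]
rod [[0.43823556 0.25849043 0.01      ]]
```

Call:
drive_tool:
  series:
    - [[-0.5,1.1,-2],-2]
    - [[-0.5,1.1,-2],-2]
    - [[-0.5,1.1,-2],-2]
    - [[-0.5,1.1,-2],-2]
    - [[-0.5,1.1,-2],-2]
    - [[-0.5,1.1,-2],-2]
    - [[-0.5,1.1,-2],-1.7]
    - [[-0.7,1.1,-2],0]
    - [[0,0,0],0]
    - [[0,0,0],0]

```text
time: 4.1
ee_pos: [0.5371, 0.2607, 0.1476]
eef_rot: [0.993, -0.117, 0.001, 0.0]
ft_force: [-0.1, 0.7, 0.0]
width: 0.0872
grip_force: 0.0
```

```bash
python3 - <<'E'
from h import *
print(pose()); c=cam("wrist","w2.png")
for o in stanch(c): print(o)
E
```

```text
(array([0.5371, 0.2607, 0.1476]), np.float64(-103.45), array([-0.1,  0.7,  0. ]), 0.0872, 4.1)
([[287.6, 110.3], [269.7, 43.8]], array([89, 70], dtype=int32), array([0.6454, 0.2752]), np.float64(0.0619), np.float64(0.7))
([[317.3, 155.4], [297.1, 210.0]], array([83, 20], dtype=int32), array([0.539 , 0.2742]), np.float64(0.0621), np.float64(-33.7))
([[186.9, 174.0], [212.7, 166.6]], array([320,  61], dtype=int32), array([0.5781, 0.3786]), np.float64(0.0287), np.float64(-87.9))
```

View pics/w2.png

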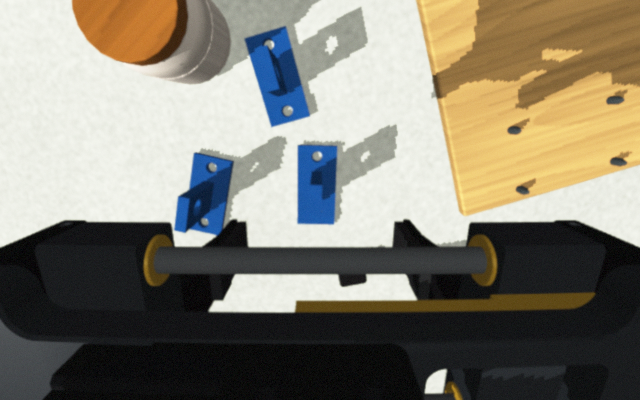

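Call:
drive_tool:
  series:
    - [[-0.1,0.2,-2],0]
    - [[0,0,-2],0]
    - [[0,0,-2],0]
    - [[0,0,-2],0]
    - [[0,0,-1.5],0]
    - [[0,0,-1],0]
    - [[0,0,0],0]
    - [[0,0,0],0]
    - [[0,0,0],0]
    - [[0,0,0],0]

```text
time: 5.4
ee_pos: [0.5354, 0.264, 0.042]
eef_rot: [0.993, -0.116, 0.0, -0.0]
ft_force: [0.1, 0.1, 0.4]
width: 0.0867
grip_force: 0.0
```

Call:
drive_tool:
  series:
    - [[0,0,0],0]
    - [[0,0,0],0]
    - [[0,0,0],0]
    - [[0,0,0],0]
    - [[0,0,0],0]
    - [[0,0,0],0]
    - [[0,0,0],0]
    - [[0,0,0],0]
    - [[0,0,0],0]
    - [[0,0,0],0]
  hand: 1
  newtons: 40

```text
time: 6.65
ee_pos: [0.535, 0.2638, 0.0414]
eef_rot: [0.993, -0.116, -0.0, 0.0]
ft_force: [0.0, -0.1, -1.3]
width: 0.0092
grip_force: 40.0
```

Call:
drive_tool:
  series:
    - [[0,0,2],0]
    - [[0,0,3],0]
    - [[0,0,3],0]
    - [[0,0,3],0]
    - [[0,-3,0],2]
    - [[0,-4,0],2]
    - [[0,-4,0],2]
    - [[0,-4,0],2]
    - [[-0.3,-4,0],2]
    - [[0,-4,0],2]

```text
time: 7.9
ee_pos: [0.5321, 0.0329, 0.1531]
eef_rot: [1.0, -0.011, 0.001, 0.0]
ft_force: [0.5, -0.8, -1.9]
width: 0.0096
grip_force: 40.0
```

Call:
drive_tool:
  series:
    - [[0,-4,0],2]
    - [[-0.3,-4,0],2]
    - [[0,-4,0],1]
    - [[-0.3,-4,0],0]
    - [[0,-1.2,0],0]
    - [[0,0,-1],0]
    - [[0,0,-1],0]
    - [[0,0,0],0]
    - [[0,0,0],0]
    - [[0,0,0],0]

```text
time: 9.15
ee_pos: [0.5264, -0.1378, 0.1319]
eef_rot: [0.999, 0.032, 0.0, 0.0]
ft_force: [-0.5, -1.0, -1.3]
width: 0.0096
grip_force: 40.0
```

```bash
python3 - <<'E'
from h import *
print(pose()); c=cam("wrist","w3.png")
cv2.imwrite("pics/w3c.png",cv2.resize(c["color"][60:260,200:440,::-1],None,fx=3,fy=3,interpolation=cv2.INTER_CUBIC))
E
```

```text
(array([ 0.5264, -0.1378,  0.1319]), np.float64(-86.34), array([-0.5, -1. , -1.3]), 0.0096, 9.15)
```

View pics/w3c.png

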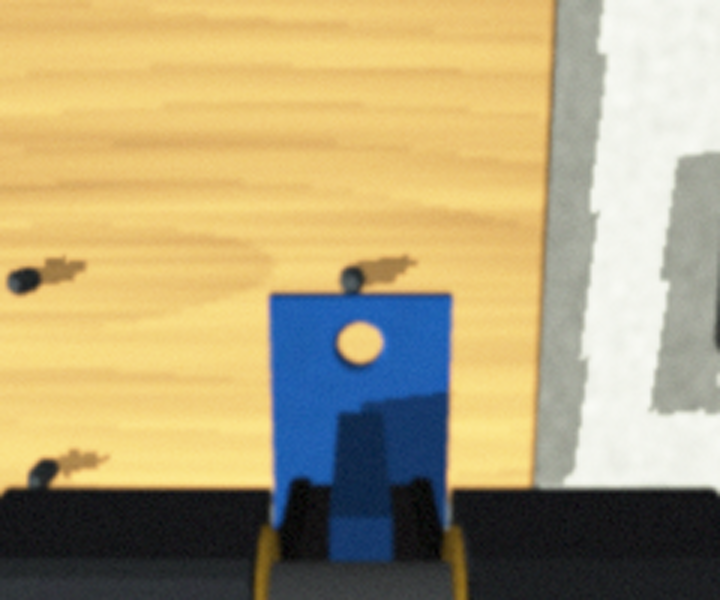

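```bash
python3 - <<'E'
from h import *
c=cam("wrist")
s=pose()[0]
print("hole",unproj(c,[[320,174.3]],.0935), "pin",unproj(c,[[317.3,151.7],[210.7,152.3],[216.7,215]],.016))
a=np.radians(3.5); print("pred hole",s[:2]+.031*np.array([np.cos(a),np.sin(a)]))
# board edges: right edge
print(unproj(c,[[200+553/3,60],[200+535/3,60+480/3]],.015))
E
```

```text
hole [[ 0.55621923 -0.13538345  0.0935    ]] pin [[ 0.56120342 -0.1325974   0.016     ]
 [ 0.55445948 -0.03436385  0.016     ]
 [ 0.49332034 -0.03832158  0.016     ]]
pred hole [ 0.55724218 -0.1361075 ]
[[ 0.6436154  -0.18509726  0.015     ]
 [ 0.49811239 -0.19662179  0.015     ]]
```

Call:
drive_tool:
  series:
    - [[0.25,0.1,-1],0]
    - [[0.25,0.1,-1],0]
    - [[0,0,-1],0]
    - [[0,0,-1],0]
    - [[0,0,-1],0]
    - [[0,0,-0.4],0]
    - [[0,0,0],0]
    - [[0,0,0],0]
    - [[0,0,0],0]
    - [[0,0,0],0]

```text
time: 10.5
ee_pos: [0.5313, -0.1361, 0.0778]
eef_rot: [0.999, 0.032, 0.0, 0.0]
ft_force: [-0.1, -0.4, -0.7]
width: 0.0096
grip_force: 40.0
```

```bash
python3 - <<'E'
from h import *
print(pose()); c=cam("wrist","w4.png")
cv2.imwrite("pics/w4c.png",cv2.resize(c["color"][100:240,230:410,::-1],None,fx=4,fy=4,interpolation=cv2.INTER_CUBIC))
E
```

```text
(array([ 0.5313, -0.1361,  0.0778]), np.float64(-86.37), array([-0.1, -0.4, -0.7]), 0.0096, 10.5)
```

View pics/w4c.png

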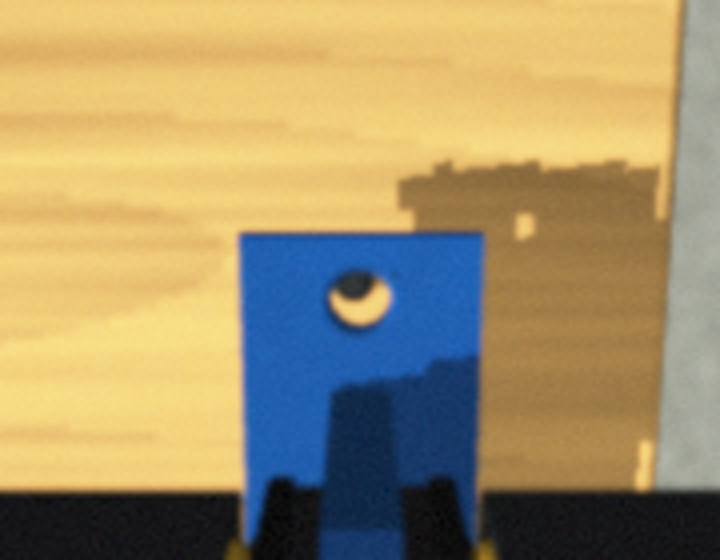

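```bash
python3 - <<'E'
from h import *
c=cam("wrist")
print(unproj(c,[[230+360/4,100+299/4]],.0394),unproj(c,[[230+354/4,100+286/4]],.028))
E
```

```text
[[ 0.56075014 -0.1336564   0.0394    ]] [[ 0.56064469 -0.13260625  0.028     ]]
```

Call:
drive_tool:
  series:
    - [[0,0.1,0],0]
    - [[0,0,-0.4],0]
    - [[0,0,-0.4],0]
    - [[0,0,-0.3],0]
    - [[0,0,-0.3],0]
    - [[0,0,-0.3],0]
    - [[0,0,-0.3],0]
    - [[0,0,-0.2],0]
    - [[0,0,0],0]
    - [[0,0,0],0]

```text
time: 11.85
ee_pos: [0.5312, -0.1351, 0.0562]
eef_rot: [0.999, 0.032, -0.0, 0.0]
ft_force: [-3.3, 0.2, 6.1]
width: 0.0096
grip_force: 40.0
```

Call:
drive_tool:
  series:
    - [[0,0,0],0]
    - [[0,0,0],0]
    - [[0,0,0],0]
    - [[0,0,2],0]
    - [[0,0,3],0]
    - [[0,0,4],0]
    - [[0,0,4],0]
    - [[0,2,0],0]
    - [[0.5,3,0],0]
    - [[1,4,0],-1]
  hand: 0.45

```text
time: 13.1
ee_pos: [0.5457, -0.0444, 0.1847]
eef_rot: [1.0, 0.022, -0.001, 0.0]
ft_force: [0.4, -0.5, -0.4]
width: 0.048
grip_force: 0.0
```

Call:
drive_tool:
  series:
    - [[1.3,4,0],-1]
    - [[1.3,4,0],-0.5]
    - [[1.3,4,0],0]
    - [[1.3,4,0],0]
    - [[1.3,4,0],0]
    - [[1.3,4,0],0]
    - [[1.3,4,0],0]
    - [[0.8,4,0],0]
    - [[0,0,0],0]
    - [[0,0,0],0]

```text
time: 14.35
ee_pos: [0.6447, 0.2748, 0.1845]
eef_rot: [1.0, 0.01, -0.001, 0.0]
ft_force: [0.3, 0.3, 0.2]
width: 0.0481
grip_force: 0.0
```

```bash
python3 - <<'E'
from h import *
print(pose()); c=cam("wrist","w5.png")
for o in stanch(c,200): print(o)
t=cam("top")
for o in stanch(t,100): print("top",o)
print("bars",[(n,unproj(t,[b[0]],z).round(3)) for n,z in(("green",.108),("orange",.098)) for b,a in blobs(t,n)[1]])
cv2.imwrite("pics/t2.png",cv2.resize(t["color"][120:250,265:495,::-1],None,fx=3,fy=3))
E
```

```text
(array([0.6447, 0.2748, 0.1845]), np.float64(-88.85), array([0.3, 0.3, 0.2]), 0.0481, 14.35)
few ((319.5, 172.5), (69.0, 33.0), 90.0) [[319.50001758 199.51424798]
 [319.43478261 146.65217391]]
few ((241.30003356933594, 231.9000244140625), (29.96331024169922, 30.857738494873047), 26.56505012512207) [[319.51186713 199.49584504]
 [245.41463415 225.43902439]]
few ((366.46746826171875, 196.40786743164062), (26.593950271606445, 11.377091407775879), 84.5596694946289) [[319.5 199.5]]
bars [('green', array([[ 0.423, -0.279,  0.108]])), ('orange', array([[ 0.509, -0.424,  0.098]]))]
```

Call:
drive_tool:
  series:
    - [[0,0,-2.4],0]
    - [[0,0,-2.5],0]
    - [[0,0,-2.5],0]
    - [[0,0,-2.5],0]
    - [[0,0,-2],0]
    - [[0,0,-1],0]
    - [[0,0,-0.5],0]
    - [[0,0,0],0]
    - [[0,0,0],0]
    - [[0,0,0],0]

```text
time: 15.7
ee_pos: [0.6454, 0.2751, 0.0522]
eef_rot: [1.0, 0.01, 0.0, -0.0]
ft_force: [-0.2, 0.6, 0.8]
width: 0.0475
grip_force: 0.0
```

Call:
drive_tool:
  series:
    - [[0,0,0],0]
    - [[0,0,0],0]
    - [[0,0,0],0]
    - [[0,0,0],0]
    - [[0,0,0],0]
    - [[0,0,0],0]
    - [[0,0,2],0]
    - [[0,0,3],0]
    - [[0,0,3],0]
    - [[0,0,2],0]
  hand: 1
  newtons: 40

```text
time: 16.95
ee_pos: [0.6457, 0.2753, 0.1546]
eef_rot: [1.0, 0.01, 0.001, -0.0]
ft_force: [0.2, 0.3, -1.2]
width: 0.0095
grip_force: 40.0
```

Call:
drive_tool:
  series:
    - [[-1.2,-3,0],0]
    - [[-1.2,-3.5,0],0.5]
    - [[-1.4,-3.5,0],0.5]
    - [[-1.4,-3.5,0],0.5]
    - [[-1.4,-3.5,0],0.5]
    - [[-1.4,-3.5,0],0.5]
    - [[-1.4,-3.5,0],0]
    - [[-1.4,-3.5,0],0]
    - [[-1.3,-3.5,0],0]
    - [[0,0,0],0]

```text
time: 18.2
ee_pos: [0.5234, -0.0384, 0.152]
eef_rot: [1.0, 0.029, -0.0, 0.001]
ft_force: [-0.1, -0.4, -1.0]
width: 0.0096
grip_force: 40.0
```

Call:
drive_tool:
  series:
    - [[0,0,-1],0]
    - [[0,0,-1],0]
    - [[0,0,-1],0]
    - [[0,0,-1],0]
    - [[0,0,-1],0]
    - [[0,0,-1],0]
    - [[0,0,-0.8],0]
    - [[0,0,0],0]
    - [[0,0,0],0]
    - [[0,0,0],0]

```text
time: 19.45
ee_pos: [0.5245, -0.0351, 0.084]
eef_rot: [0.999, 0.032, 0.0, 0.0]
ft_force: [0.5, 0.8, -1.6]
width: 0.0097
grip_force: 40.0
```

```bash
python3 - <<'E'
from h import *
print(pose()); c=cam("wrist","w6.png")
cv2.imwrite("pics/w6c.png",cv2.resize(c["color"][100:240,230:410,::-1],None,fx=4,fy=4,interpolation=cv2.INTER_CUBIC))
E
```

```text
(array([ 0.5245, -0.0351,  0.084 ]), np.float64(-86.37), array([ 0.5,  0.8, -1.6]), 0.0097, 19.45)
```

View pics/w6c.png

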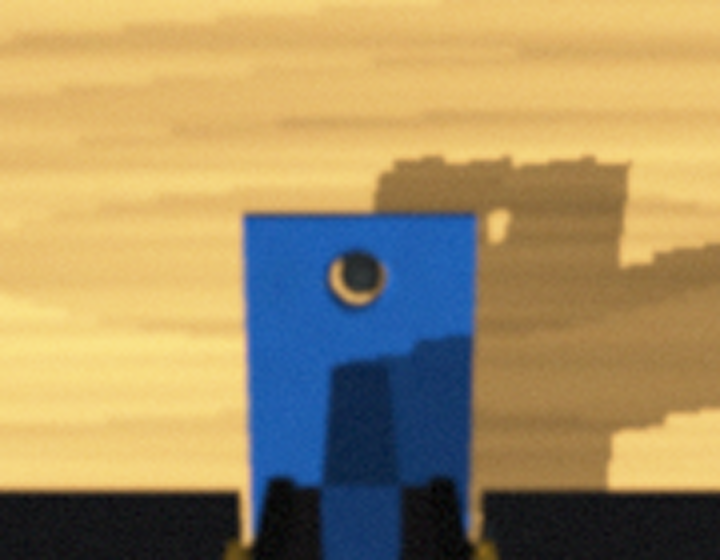

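Call:
drive_tool:
  series:
    - [[-0.1,0,0],0]
    - [[0,0,-0.4],0]
    - [[0,0,-0.3],0]
    - [[0,0,-0.3],0]
    - [[0,0,-0.3],0]
    - [[0,0,-0.3],0]
    - [[0,0,-0.3],0]
    - [[0,0,0],0]
    - [[0,0,0],0]
    - [[0,0,0],0]

```text
time: 20.75
ee_pos: [0.5232, -0.0349, 0.0662]
eef_rot: [0.999, 0.032, -0.0, 0.0]
ft_force: [-10.6, 0.5, 20.2]
width: 0.0093
grip_force: 40.0
```

Call:
drive_tool:
  series:
    - [[-0.05,0,0],0]
    - [[-0.05,0,0],0]
    - [[0,0,-0.1],0]
    - [[0,0,0],0]
    - [[0,0,0],0]
    - [[0,0,0],0]
    - [[0,0,0],0]
    - [[0,0,0],0]
    - [[0,0,0],0]
    - [[0,0,0],0]

```text
time: 22.0
ee_pos: [0.5232, -0.0349, 0.0661]
eef_rot: [0.999, 0.032, 0.001, 0.001]
ft_force: [-9.7, 1.5, 26.8]
width: 0.0097
grip_force: 40.0
```

```bash
python3 - <<'E'
from h import *
print(pose()); c=cam("wrist","w7.png")
cv2.imwrite("pics/w7c.png",cv2.resize(c["color"][100:240,230:490,::-1],None,fx=3,fy=3,interpolation=cv2.INTER_CUBIC))
E
```

```text
(array([ 0.5232, -0.0349,  0.0661]), np.float64(-86.36), array([-9.7,  1.5, 26.8]), 0.0097, 22.0)
```

View pics/w7c.png

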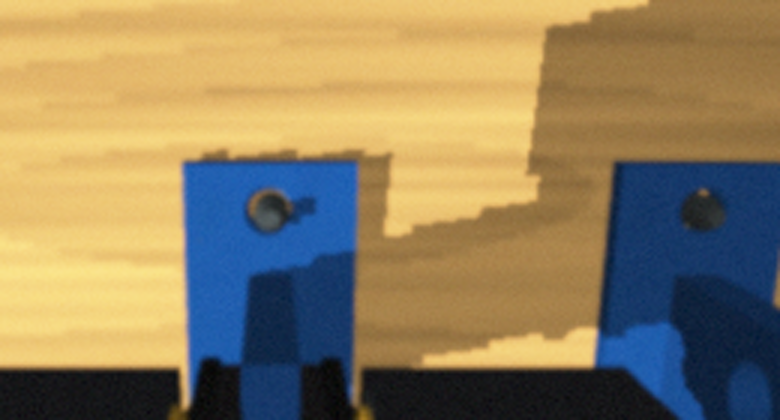

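Call:
drive_tool:
  series:
    - [[0,0,0],0]
    - [[0,0,0],0]
    - [[0,0,0],0]
    - [[0,0,2],0]
    - [[0,0,3],0]
    - [[0,0,4],0]
    - [[0,0,4],0]
    - [[0,3,0],-1]
    - [[0.3,4,0],-2]
    - [[0.3,4,0],-2]
  hand: 0.3

```text
time: 23.3
ee_pos: [0.5281, 0.0758, 0.1935]
eef_rot: [1.0, -0.013, 0.0, 0.0]
ft_force: [0.5, -0.1, -0.1]
width: 0.0611
grip_force: 0.0
```

Call:
drive_tool:
  series:
    - [[0.3,4,0],-3]
    - [[0.3,4,0],-3]
    - [[0.3,4,0],-3]
    - [[0.3,4,0],-3]
    - [[0.3,4,0],-3]
    - [[0.3,4,0],-3]
    - [[0.3,4,0],0]
    - [[0.3,3,0],0]
    - [[0,0,0],0]
    - [[0,0,0],0]

```text
time: 24.55
ee_pos: [0.5505, 0.3649, 0.1903]
eef_rot: [0.987, -0.159, -0.003, 0.002]
ft_force: [0.4, -0.7, -0.6]
width: 0.0609
grip_force: 0.0
```

```bash
python3 - <<'E'
from h import *
print(pose()); c=cam("wrist","w8.png")
m,bl=blobs(c,"blue",200)
for b,a in bl:
    print(a,b)
g=cv2.cvtColor(c["color"],cv2.COLOR_RGB2GRAY)
n,l,st,ce=cv2.connectedComponentsWithStats(((cv2.morphologyEx(m,cv2.MORPH_CLOSE,np.ones((15,15)))>0)&(m==0)&(g>100)).astype(np.uint8))
for i in range(1,n):
    if st[i,4]>20: print(ce[i].round(1),st[i,4],unproj(c,[ce[i]],.005).round(4))
cv2.imwrite("pics/w8c.png",c["color"][60:260,180:460,::-1])
E
```

```text
(array([0.5505, 0.3649, 0.1903]), np.float64(-108.24), array([ 0.4, -0.7, -0.6]), 0.0609, 24.55)
2135 ((307.2389831542969, 175.11004638671875), (32.787288665771484, 68.58393096923828), 8.471144676208496)
[311.1 149.8] 63 [[0.5793 0.3651 0.005 ]]
```

View pics/w8c.png

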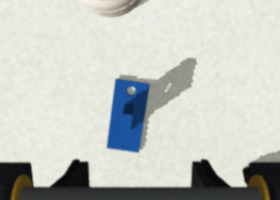

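Call:
drive_tool:
  series:
    - [[0,0,-1],-3]
    - [[0,0,-1],-3]
    - [[0,0,-1],-2.5]
    - [[0,0,-1],0]
    - [[0,0,-1],0]
    - [[0,0,0],0]
    - [[0,0,0],0]
    - [[0,0,0],0]
    - [[0,0,0],0]
    - [[0,0,0],0]

```text
time: 25.85
ee_pos: [0.5505, 0.3656, 0.1409]
eef_rot: [0.973, -0.231, -0.003, 0.001]
ft_force: [-1.1, 0.2, 0.3]
width: 0.0608
grip_force: 0.0
```

```bash
python3 - <<'E'
from h import *
print(pose()); c=cam("wrist","w9.png")
m,bl=blobs(c,"blue",200)
for b,a in bl:
    print(a,b)
g=cv2.cvtColor(c["color"],cv2.COLOR_RGB2GRAY)
n,l,st,ce=cv2.connectedComponentsWithStats(((cv2.morphologyEx(m,cv2.MORPH_CLOSE,np.ones((15,15)))>0)&(m==0)&(g>100)).astype(np.uint8))
for i in range(1,n):
    if st[i,4]>20: print(ce[i].round(1),st[i,4],unproj(c,[ce[i]],.005).round(4))
E
```

```text
(array([0.5505, 0.3656, 0.1409]), np.float64(-116.73), array([-1.1,  0.2,  0.3]), 0.0608, 25.85)
2876 ((306.0, 187.0), (78.0, 38.0), 90.0)
[306.7 157.6] 79 [[0.5791 0.3649 0.005 ]]
```

Call:
drive_tool:
  series:
    - [[0.1,0.7,-1],0]
    - [[0,0.6,-1],0]
    - [[0,0,-2],0]
    - [[0,0,-2],0]
    - [[0,0,-2],0]
    - [[0,0,-1],0]
    - [[0,0,0],0]
    - [[0,0,0],0]
    - [[0,0,0],0]
    - [[0,0,0],0]

```text
time: 27.15
ee_pos: [0.5518, 0.3787, 0.0513]
eef_rot: [0.973, -0.231, -0.003, 0.001]
ft_force: [-1.2, -0.8, -0.3]
width: 0.061
grip_force: 0.0
```

```bash
python3 - <<'E'
from h import *
print(pose(),r.read_state()["joint_positions"].round(2),r.read_state()["eef_rot"])
E
```

```text
(array([0.5518, 0.3787, 0.0513]), np.float64(-116.74), array([-1.2, -0.8, -0.3]), 0.061, 27.15) [-0.88  0.58  0.29  1.53 -0.19  1.06 -2.58] [ 0.97289724 -0.23122108 -0.00260683  0.00098635]
```

Call:
drive_tool:
  series:
    - [[0,0,0],0]
    - [[0,0,0],0]
    - [[0,0,0],0]
    - [[0,0,0],0]
    - [[0,0,0],0]
    - [[0,0,0],0]
    - [[0,0,2],0]
    - [[0,0,3],0]
    - [[0,0,3],0]
    - [[0,0,2],0]
  hand: 1
  newtons: 40

```text
time: 28.4
ee_pos: [0.5521, 0.3788, 0.1536]
eef_rot: [0.973, -0.231, -0.002, 0.0]
ft_force: [-0.2, 0.2, -1.3]
width: 0.0096
grip_force: 39.9
```

Call:
drive_tool:
  series:
    - [[-0.5,-3,0],3]
    - [[-0.5,-3,0],4]
    - [[-0.5,-3.5,0],4]
    - [[-0.5,-3.5,0],4]
    - [[-0.5,-3.5,0],4]
    - [[-0.5,-3.5,0],4]
    - [[-0.5,-3.5,0],4]
    - [[0,-3.5,0],3.4]
    - [[0,-3.5,0],0]
    - [[0,0,0],0]

```text
time: 29.65
ee_pos: [0.5166, 0.0703, 0.1514]
eef_rot: [1.0, 0.03, -0.002, 0.002]
ft_force: [0.4, 1.4, -2.0]
width: 0.0097
grip_force: 39.9
```

Call:
drive_tool:
  series:
    - [[0,-0.7,-1],0]
    - [[0,0,-1],0]
    - [[0,0,-1],0]
    - [[0,0,-1],0]
    - [[0,0,-1],0]
    - [[0,0,-1],0]
    - [[0,0,0],0]
    - [[0,0,0],0]
    - [[0,0,0],0]
    - [[0,0,0],0]

```text
time: 30.9
ee_pos: [0.5167, 0.0666, 0.091]
eef_rot: [0.999, 0.032, -0.002, 0.002]
ft_force: [0.2, 0.2, -1.3]
width: 0.0095
grip_force: 39.9
```

Call:
drive_tool:
  series:
    - [[0.05,-0.15,-0.3],0]
    - [[0,0,-0.3],0]
    - [[0,0,0],0]
    - [[0,0,0],0]
    - [[0,0,0],0]
    - [[0,0,0],0]
    - [[0,0,0],0]
    - [[0,0,0],0]
    - [[0,0,0],0]
    - [[0,0,0],0]

```text
time: 32.15
ee_pos: [0.517, 0.065, 0.0848]
eef_rot: [0.999, 0.032, -0.002, 0.002]
ft_force: [-0.1, -0.5, -1.5]
width: 0.01
grip_force: 39.9
```

```bash
python3 - <<'E'
from h import *
print(pose()); cam("wrist","w10.png")
def an(f):
    im=cv2.imread("pics/"+f)[:,:,::-1]; hsv=cv2.cvtColor(im,cv2.COLOR_RGB2HSV)
    m=cv2.inRange(hsv,(105,120,40),(125,255,255)); q=np.zeros_like(m)
    cv2.circle(q,(319,170),14,255,-1)
    h=((q>0)&(m==0)); n,l,st,ce=cv2.connectedComponentsWithStats(h.astype(np.uint8))
    i=1+np.argmax(st[1:,4]); h=l==i; g=im.sum(2)/3; d=h&(g<110)
    print(f,"hole",ce[i].round(2),st[i], "dark",np.argwhere(d)[:,::-1].mean(0).round(2),d.sum())
    for y in range(st[i][1]-1,st[i][1]+st[i][3]+1): print(" ".join("%3d"%v for v in g[y,310:330]))
an("w6.png"); an("w10.png")
E
```

```text
(array([0.517 , 0.065 , 0.0848]), np.float64(-86.33), array([-0.1, -0.5, -1.5]), 0.01, 32.15)
w6.png hole [318.75 169.5 ] [312 164  15  13 157] dark [319.39 168.86] 116
102 104 103  93  86  77  60  60  54  50  59  65  70  87  97 104 103 104 102 102
101  98  95  92  93  77  50  44  41  40  41  43  51  67  85  99 103 102 101  99
103  97  91 103 110  86  54  43  40  43  43  41  40  45  74 100 110 105  98  98
 97  85  94 128 132  98  53  41  46  43  42  41  39  36  63 100 115 109 102  98
 97  83 103 143 143  95  51  45  47  48  49  48  43  42  56  90 118 115 103 100
 98  86 108 150 139  90  48  46  47  51  52  50  48  42  53  87 111 114 108 101
 92  87 111 151 146 101  52  46  50  57  55  53  47  41  58  85 109 116 110 104
 98  82 105 149 159 118  66  46  50  49  53  52  46  44  65  91 107 115 107 104
102  82  90 137 158 138  92  60  54  54  49  49  44  50  73  98 113 112 103 103
 98  86  78 103 141 154 131 100  72  67  67  69  67  79  91 100 107 106 108 104
 98  88  75  76 106 140 151 142 124 112 114 115 104  97  92 102 104 104 103 101
104  98  81  67  72 104 137 154 149 148 148 142 122
[... 843 characters left out ...]
 189 171 142 120 101  96 102 122 152 180 188 172 133 107  98
 91  86 125 174 192 195 191 182 172 164 158 164 170 186 192 189 164 127 107 103
 90  83 104 154 186 195 197 196 192 192 191 192 196 194 194 179 144 117 108 101
 91  78  74 116 171 189 197 197 196 196 198 197 198 194 182 155 129 110 104 101
 97  80  69  88 136 171 189 192 194 194 196 196 192 180 158 129 109 109 105  99
101  92  74  69  93 126 158 174 181 187 185 176 166 145 119 105 105 102 104  98
101  96  85  73  67  75  98 126 141 153 146 133 114 100  98 101 100 101 100  98
 98 103  96  85  73  65  67  74  84  91  92  85  88  91  96 102 101  98 102  98
 99 101 100  93  85  80  73  72  68  67  76  83  88  91  97 100 100  99  99 100
```

Call:
drive_tool:
  series:
    - [[0.13,0,0],0]
    - [[0,0,-0.4],0]
    - [[0,0,-0.3],0]
    - [[0,0,-0.3],0]
    - [[0,0,-0.3],0]
    - [[0,0,-0.3],0]
    - [[0,0,-0.3],0]
    - [[0,0,0],0]
    - [[0,0,0],0]
    - [[0,0,0],0]

```text
time: 33.45
ee_pos: [0.5183, 0.0649, 0.0658]
eef_rot: [0.999, 0.032, -0.002, 0.002]
ft_force: [0.0, -0.1, -1.2]
width: 0.0099
grip_force: 39.9
```

Call:
drive_tool:
  series:
    - [[0,0,-0.1],0]
    - [[0,0,0],0]
    - [[0,0,0],0]
    - [[0,0,0],0]
    - [[0,0,0],0]
    - [[0,0,0],0]
    - [[0,0,0],0]
    - [[0,0,0],0]
    - [[0,0,0],0]
    - [[0,0,0],0]

```text
time: 34.7
ee_pos: [0.5183, 0.0652, 0.0653]
eef_rot: [0.999, 0.032, -0.002, 0.002]
ft_force: [-4.1, -0.0, 7.1]
width: 0.0097
grip_force: 39.9
```

Call:
drive_tool:
  series:
    - [[0,0,0],0]
    - [[0,0,0],0]
    - [[0,0,0],0]
    - [[0,0,2],0]
    - [[0,0,3],0]
    - [[0,0,4],0]
    - [[-0.5,1,1],4]
    - [[-1,2,0],8]
    - [[-1,2,0],8]
    - [[-1,2,0],8]
  hand: 0.4

```text
time: 35.95
ee_pos: [0.483, 0.1356, 0.1648]
eef_rot: [0.961, 0.275, -0.002, 0.003]
ft_force: [0.6, 0.6, -0.2]
width: 0.0524
grip_force: 0.0
```

Call:
drive_tool:
  series:
    - [[-1,2,0],8]
    - [[-1,2,0],8]
    - [[-1,2,0],8]
    - [[-1,2,0],8]
    - [[-1,2,0],8]
    - [[0,1,0],8]
    - [[0,0,0],8]
    - [[0,0,0],0]
    - [[0,0,0],0]
    - [[0,0,0],0]

```text
time: 37.2
ee_pos: [0.4334, 0.2449, 0.1648]
eef_rot: [0.722, 0.692, -0.0, 0.003]
ft_force: [-0.1, 0.3, -0.1]
width: 0.0521
grip_force: 0.0
```

```bash
python3 - <<'E'
from h import *
print(pose(),r.read_state()["joint_positions"].round(2)); c=cam("wrist","w11.png")
E
```

```text
(array([0.4334, 0.2449, 0.1648]), np.float64(-2.45), array([-0.1,  0.3, -0.1]), 0.0521, 37.2) [-0.77  0.1   0.17  1.89 -0.01  1.16 -0.64]
```

View pics/w11.png

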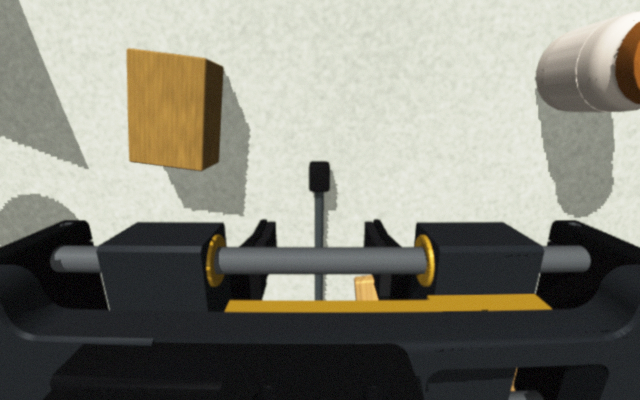

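```bash
python3 - <<'E'
from h import *
c=cam("wrist")
im=c["color"].mean(2)
print(im[155:215:2,319].round()); print(im[175,300:340].round())
print(unproj(c,[[319,161.5],[319,188],[319,193]],.022),unproj(c,[[319.5,210]],.011))
E
```

```text
[219. 217. 215. 112.  20.  24.  26.  24.  20.  21.  23.  19.  24.  24.
  21.  23.  25.  22.  23.  43.  42.  58.  75.  77.  75.  73.  74.  77.
  70.  70.]
[217. 218. 219. 216. 216. 213. 212. 203. 160.  89.  35.  25.  26.  24.
  23.  24.  20.  20.  21.  23.  26.  27.  23.  25.  24.  21.  21.  13.
  24.  52. 104. 130. 143. 173. 201. 216. 216. 216. 215. 220.]
[[0.43232368 0.26822057 0.022     ]
 [0.43115791 0.24037672 0.022     ]
 [0.43093151 0.2349707  0.022     ]] [[0.43053637 0.21243043 0.011     ]]
```

Call:
drive_tool:
  series:
    - [[-0.1,0.7,-2],0]
    - [[0,0,-2.5],0]
    - [[0,0,-2.5],0]
    - [[0,0,-2.5],0]
    - [[0,0,-2.5],0]
    - [[0,0,-2],0]
    - [[0,0,-1],0]
    - [[0,0,-0.4],0]
    - [[0,0,0],0]
    - [[0,0,0],0]

```text
time: 38.55
ee_pos: [0.4327, 0.2523, 0.0114]
eef_rot: [0.721, 0.693, 0.0, 0.003]
ft_force: [0.3, 0.9, -0.3]
width: 0.0522
grip_force: 0.0
```

Call:
drive_tool:
  series:
    - [[0,0,0],0]
    - [[0,0,0],0]
    - [[0,0,0],0]
    - [[0,0,0],0]
    - [[0,0,0],0]
    - [[0,0,0],0]
    - [[0,0,0],0]
    - [[0,0,1],0]
    - [[0,0,2],0]
    - [[0,0,2],0]
  hand: 1
  newtons: 60

```text
time: 39.8
ee_pos: [0.4323, 0.2519, 0.0618]
eef_rot: [0.721, 0.693, -0.0, 0.003]
ft_force: [-0.1, 0.9, -0.6]
width: 0.0215
grip_force: 60.0
```

Call:
drive_tool:
  series:
    - [[0,0,1],0]
    - [[0,0,1],0]
    - [[0,0,0],1]
    - [[0,0,0],1]
    - [[0,0,0],2]
    - [[0,0,0],2]
    - [[0,0,0],0]
    - [[0,0,0],0]
    - [[0,0,0],0]
    - [[0,0,0],0]

```text
time: 41.05
ee_pos: [0.4323, 0.252, 0.0808]
eef_rot: [0.684, 0.729, -0.0, 0.003]
ft_force: [0.4, -0.7, -0.7]
width: 0.022
grip_force: 60.0
```

```bash
python3 - <<'E'
from h import *
print(pose()); 
for n in("scene","top"):
    c=cam(n,n+"2.png")
im=cam("scene")["color"]
cv2.imwrite("pics/s2c.png",cv2.resize(im[90:270,230:430,::-1],None,fx=3.3,fy=3.3,interpolation=cv2.INTER_CUBIC))
E
```

```text
(array([0.4323, 0.252 , 0.0808]), np.float64(3.66), array([ 0.4, -0.7, -0.7]), 0.022, 41.05)
```

View pics/s2c.png

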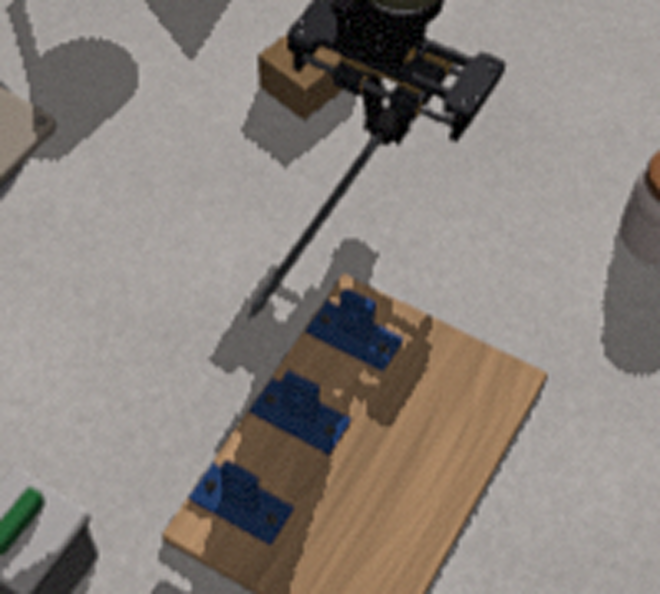

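```bash
python3 - <<'E'
from h import *
from scipy.optimize import least_squares
p=pose()[0]; cs={n:cam(n) for n in("scene","top")}
def pts(th,pi,L): 
    return np.array([p+np.array([np.cos(pi)*np.sin(th),-np.cos(pi)*np.cos(th),-np.sin(pi)])*l for l in L])
L=np.linspace(.06,.235,60)
def cost(v,full=False):
    o=[]
    for n,c in cs.items():
        g=cv2.GaussianBlur(c["color"].mean(2).astype(np.float32),(0,0),1.0)
        q=proj(c,pts(v[0],v[1],L)+[v[2],0,0]).astype(np.float32)
        o.append(cv2.remap(g,q[None,:,0],q[None,:,1],cv2.INTER_LINEAR)[0])
    return [x.mean() for x in o]
best=[]
for th in np.radians(np.arange(0,7.1,.25)):
    for pi in np.radians(np.arange(-4,8,.5)):
        for dx in (-.002,0,.002):
            a=cost((th,pi,dx)); best.append((sum(a),*np.degrees([th,pi]).round(2),dx,np.round(a)))
best.sort(key=lambda t:t[0])
for b in best[:12]: print(b)
for n,c in cs.items(): print(n,proj(c,pts(np.radians(3.66),np.radians(1.5),[.254])))
E
```

```text
(np.float32(125.021034), np.float64(4.25), np.float64(-2.5), 0, array([57., 68.], dtype=float32))
(np.float32(125.17894), np.float64(4.25), np.float64(-2.0), 0, array([57., 68.], dtype=float32))
(np.float32(125.40396), np.float64(4.0), np.float64(-1.5), 0, array([57., 68.], dtype=float32))
(np.float32(125.472885), np.float64(5.0), np.float64(-2.5), -0.002, array([57., 69.], dtype=float32))
(np.float32(125.55642), np.float64(4.0), np.float64(-2.0), 0, array([58., 68.], dtype=float32))
(np.float32(125.74478), np.float64(5.0), np.float64(-2.0), -0.002, array([57., 69.], dtype=float32))
(np.float32(125.7449), np.float64(4.25), np.float64(-3.0), 0, array([58., 68.], dtype=float32))
(np.float32(125.8448), np.float64(4.75), np.float64(-2.0), -0.002, array([57., 69.], dtype=float32))
(np.float32(125.8689), np.float64(4.75), np.float64(-1.5), -0.002, array([57., 69.], dtype=float32))
(np.float32(126.00708), np.float64(4.5), np.float64(-3.0), 0, array([57., 69.], dtype=float32))
(np.float32(126.04527), np.float64(5.0), np.float64(-3.0), -0.002, array([57., 69.], dtype=float32))
(np.float32(126.10221), np.float64(4.0), np.float64(-1.0), 0, array([58., 68.], dtype=float32))
scene [[305.82466219 185.83352946]]
top [[318.94537652 226.16045788]]
```

Call:
drive_tool:
  series:
    - [[0,0,2],0]
    - [[0,0,3],0]
    - [[0,0,2],0]
    - [[3,0,0],0]
    - [[3.5,0,0],0]
    - [[3.5,0,0],0]
    - [[3.5,-2,0],0]
    - [[3,-2,0],0]
    - [[2.5,-3,0],0]
    - [[0,0,0],0]

```text
time: 42.55
ee_pos: [0.624, 0.178, 0.1504]
eef_rot: [0.686, 0.728, -0.001, 0.004]
ft_force: [0.2, -0.4, -1.4]
width: 0.0212
grip_force: 60.0
```

Call:
drive_tool:
  series:
    - [[0,0,-2],0]
    - [[0,0,-3],0]
    - [[0,0,-3],0]
    - [[0,0,-2],0]
    - [[0,0,-1],0]
    - [[0,0,0],0]
    - [[0,0,0],0]
    - [[0,0,0],0]
    - [[0,0,0],0]
    - [[0,0,0],0]

```text
time: 43.8
ee_pos: [0.6224, 0.182, 0.041]
eef_rot: [0.684, 0.729, -0.0, 0.003]
ft_force: [-0.2, -0.6, -0.4]
width: 0.0214
grip_force: 60.0
```

Call:
drive_tool:
  series:
    - [[0,0,-0.4],0]
    - [[0,0,-0.2],0]
    - [[0,0,-0.2],0]
    - [[0,0,-0.2],0]
    - [[0,0,-0.1],0]
    - [[0,0,0],0]
    - [[0,0,0],0]
    - [[0,0,0],0]
    - [[0,0,0],0]
    - [[0,0,0],0]

```text
time: 45.05
ee_pos: [0.6223, 0.182, 0.0298]
eef_rot: [0.684, 0.729, -0.0, 0.003]
ft_force: [-0.1, -0.2, -1.0]
width: 0.0216
grip_force: 60.0
```

Call:
drive_tool:
  series:
    - [[0,0,-0.2],0]
    - [[0,0,-0.1],0]
    - [[0,0,-0.1],0]
    - [[0,0,-0.1],0]
    - [[0,0,0],0]
    - [[0,0,0],0]
    - [[0,0,0],0]
    - [[0,0,0],0]
    - [[0,0,0],0]
    - [[0,0,0],0]

```text
time: 46.3
ee_pos: [0.6223, 0.182, 0.0248]
eef_rot: [0.684, 0.729, -0.0, 0.003]
ft_force: [-0.7, 0.4, 0.6]
width: 0.0214
grip_force: 60.0
```

Call:
drive_tool:
  series:
    - [[0,0,-0.1],0]
    - [[0,0,-0.1],0]
    - [[0,0,-0.1],0]
    - [[0,0,-0.1],0]
    - [[0,0,-0.05],0]
    - [[0,0,0],0]
    - [[0,0,0],0]
    - [[0,0,0],0]
    - [[0,0,0],0]
    - [[0,0,0],0]

```text
time: 47.55
ee_pos: [0.6223, 0.182, 0.0203]
eef_rot: [0.684, 0.729, -0.0, 0.003]
ft_force: [-0.9, 2.0, 3.3]
width: 0.0218
grip_force: 60.0
```

Call:
drive_tool:
  series:
    - [[0,0,-0.1],0]
    - [[0,0,0],0]
    - [[0,0,0],0]
    - [[0,0,0],0]
    - [[0,0,0],0]
    - [[0,0,0],0]
    - [[0,0,0],0]
    - [[0,0,0],0]
    - [[0,0,0],0]
    - [[0,0,0],0]

```text
time: 48.8
ee_pos: [0.6224, 0.182, 0.0194]
eef_rot: [0.684, 0.729, -0.0, 0.003]
ft_force: [-0.7, 1.4, 5.1]
width: 0.0218
grip_force: 60.0
```

Call:
drive_tool:
  series:
    - [[0,0,2],0]
    - [[0,0,3],0]
    - [[0,0,4],0]
    - [[0,0,4],0]
    - [[0,2,0],0]
    - [[-1,3,0],0]
    - [[-2,3.5,0],0]
    - [[-3,3.5,0],0]
    - [[-3,3.5,0],0]
    - [[-3,1.8,0],0]

```text
time: 50.05
ee_pos: [0.4999, 0.3574, 0.1485]
eef_rot: [0.683, 0.73, -0.001, 0.003]
ft_force: [0.2, 0.4, -0.4]
width: 0.0215
grip_force: 60.0
```

Call:
drive_tool:
  series:
    - [[0,0,-1],0]
    - [[0,0,-2],0]
    - [[0,0,-3],0]
    - [[0,0,-2],0]
    - [[0,0,-1],0]
    - [[0,0,0],0]
    - [[0,0,0],0]
    - [[0,0,0],0]
    - [[0,0,0],0]
    - [[0,0,0],0]

```text
time: 51.3
ee_pos: [0.5024, 0.3551, 0.0595]
eef_rot: [0.684, 0.729, -0.0, 0.003]
ft_force: [0.3, -0.2, -0.1]
width: 0.0218
grip_force: 60.0
```

```bash
cat > fit.py <<'E'
from h import *
def fit(lo=.05,hi=.23,pis=np.arange(-4,6,.5)):
    p=pose()[0]; cs={n:cam(n) for n in("scene","top")}
    G={n:cv2.GaussianBlur(c["color"].mean(2).astype(np.float32),(0,0),1.0) for n,c in cs.items()}
    L=np.linspace(lo,hi,60)[:,None]; res={}
    for n,c in cs.items():
        for th in np.arange(1,7.1,.25):
            for pi in pis:
                for dx in(-.002,-.001,0,.001,.002):
                    a,b=np.radians([th,pi]); X=p+[dx,0,0]+np.array([np.cos(b)*np.sin(a),-np.cos(b)*np.cos(a),-np.sin(b)])*L
                    q=proj(c,X).astype(np.float32); res[n,th,pi,dx]=cv2.remap(G[n],q[None,:,0],q[None,:,1],cv2.INTER_LINEAR).mean()
    o=sorted((res["scene",t,q,d]+res["top",t,q,d],t,q,d) for (n,t,q,d) in res if n=="top")
    return p,o
E
python3 - <<'E'
from fit import *
p,o=fit(); print(p); print(*o[:12],sep="\n"); print(pose())
E
```

```text
[0.5024 0.3551 0.0595]
(np.float32(126.74283), np.float64(4.25), np.float64(-3.0), -0.001)
(np.float32(126.79295), np.float64(4.0), np.float64(-3.5), 0)
(np.float32(126.83394), np.float64(4.0), np.float64(-3.0), 0)
(np.float32(126.96419), np.float64(4.25), np.float64(-2.5), -0.001)
(np.float32(127.035805), np.float64(4.5), np.float64(-3.5), -0.001)
(np.float32(127.061356), np.float64(4.25), np.float64(-3.5), -0.001)
(np.float32(127.12111), np.float64(4.5), np.float64(-4.0), -0.001)
(np.float32(127.25368), np.float64(3.75), np.float64(-2.5), 0)
(np.float32(127.32926), np.float64(4.0), np.float64(-4.0), 0)
(np.float32(127.34689), np.float64(4.0), np.float64(-2.5), 0)
(np.float32(127.42348), np.float64(4.5), np.float64(-3.0), -0.001)
(np.float32(127.47275), np.float64(3.75), np.float64(-3.0), 0)
(array([0.5023, 0.355 , 0.0594]), np.float64(3.67), array([ 0.6,  0.4, -1.1]), 0.0218, 51.4)
```

Call:
drive_tool:
  series:
    - [[-0.3,0,0],-0.3]
    - [[0.03,-0.5,0],0]
    - [[0.03,-0.5,0],0]
    - [[0.03,-0.5,0],0]
    - [[0.03,-0.5,0],0]
    - [[0.04,-0.6,0],0]
    - [[0.04,-0.6,0],0]
    - [[0.04,-0.6,0],0]
    - [[0.04,-0.6,0],0]
    - [[0.04,-0.6,0],0]

```text
time: 52.65
ee_pos: [0.5027, 0.3047, 0.0594]
eef_rot: [0.686, 0.728, -0.0, 0.003]
ft_force: [0.6, 0.7, -0.4]
width: 0.0217
grip_force: 60.0
```

```bash
python3 - <<'E'
from h import *
print(pose()); c=cam("scene","s3.png")["color"]
cv2.imwrite("pics/s3c.png",cv2.resize(c[100:250,280:430,::-1],None,fx=4,fy=4,interpolation=cv2.INTER_CUBIC))
E
```

```text
(array([0.5027, 0.3047, 0.0594]), np.float64(3.38), array([ 0.6,  0.7, -0.4]), 0.0217, 52.65)
```

View pics/s3c.png

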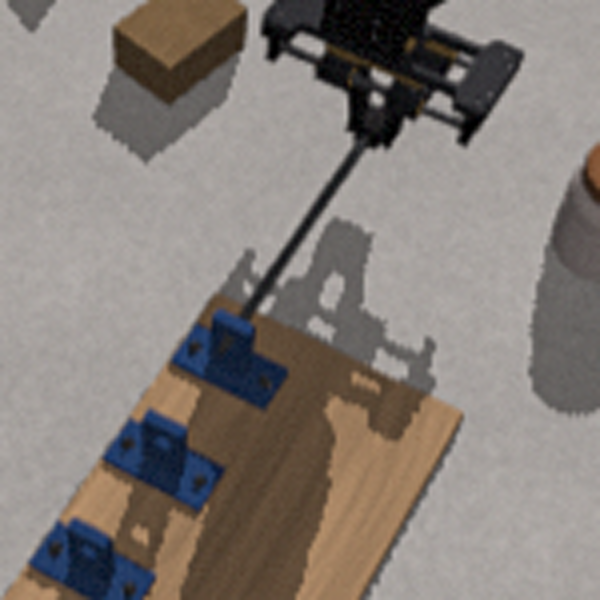

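Call:
drive_tool:
  series:
    - [[0.04,-0.6,0],0]
    - [[0.04,-0.6,0],0]
    - [[0.04,-0.6,0],0]
    - [[0.04,-0.6,0],0]
    - [[0.04,-0.6,0],0]
    - [[0.04,-0.6,0],0]
    - [[0.04,-0.6,0],0]
    - [[0.04,-0.6,0],0]
    - [[0,0,0],0]
    - [[0,0,0],0]

```text
time: 53.95
ee_pos: [0.5057, 0.257, 0.0592]
eef_rot: [0.686, 0.728, -0.0, 0.003]
ft_force: [0.4, 0.1, -0.1]
width: 0.0214
grip_force: 60.0
```

Call:
drive_tool:
  series:
    - [[0.04,-0.6,0],0]
    - [[0.04,-0.6,0],0]
    - [[0.04,-0.6,0],0]
    - [[0.04,-0.6,0],0]
    - [[0.04,-0.6,0],0]
    - [[0.04,-0.6,0],0]
    - [[0.04,-0.6,0],0]
    - [[0.04,-0.6,0],0]
    - [[0,0,0],0]
    - [[0,0,0],0]

```text
time: 55.2
ee_pos: [0.5089, 0.2091, 0.0593]
eef_rot: [0.686, 0.728, -0.0, 0.003]
ft_force: [-0.1, -1.0, 0.8]
width: 0.0214
grip_force: 60.0
```

Call:
drive_tool:
  series:
    - [[0.05,-0.8,0],0]
    - [[0.05,-0.8,0],0]
    - [[0.05,-0.8,0],0]
    - [[0.05,-0.8,0],0]
    - [[0.05,-0.8,0],0]
    - [[0.05,-0.8,0],0]
    - [[0.05,-0.8,0],0]
    - [[0.05,-0.8,0],0]
    - [[0.06,-0.9,0],0]
    - [[0,0,0],0]

```text
time: 56.45
ee_pos: [0.5136, 0.135, 0.0592]
eef_rot: [0.687, 0.727, -0.0, 0.003]
ft_force: [0.2, 0.2, -1.1]
width: 0.0215
grip_force: 60.0
```

Call:
drive_tool:
  series:
    - [[0.03,-0.4,0],0]
    - [[0.03,-0.4,0],0]
    - [[0.03,-0.4,0],0]
    - [[0.02,-0.4,0],0]
    - [[0.02,-0.4,0],0]
    - [[0.02,-0.4,0],0]
    - [[0.02,-0.4,0],0]
    - [[0,0,0],0]
    - [[0,0,0],0]
    - [[0,0,0],0]

```text
time: 57.7
ee_pos: [0.5152, 0.1081, 0.0593]
eef_rot: [0.686, 0.728, -0.0, 0.003]
ft_force: [0.0, -0.7, -0.2]
width: 0.0219
grip_force: 60.0
```

Call:
drive_tool:
  series:
    - [[0.03,-0.5,0],0]
    - [[0.03,-0.5,0],0]
    - [[0.03,-0.4,0],0]
    - [[0.02,-0.3,0],0]
    - [[0.01,-0.2,0],0]
    - [[0.01,-0.2,0],0]
    - [[0,0,0],0]
    - [[0,0,0],0]
    - [[0,0,0],0]
    - [[0,0,0],0]

```text
time: 58.95
ee_pos: [0.5165, 0.087, 0.0592]
eef_rot: [0.686, 0.728, -0.0, 0.003]
ft_force: [0.7, 0.1, 0.2]
width: 0.0213
grip_force: 60.0
```

Call:
drive_tool:
  series:
    - [[0.01,-0.1,0],0]
    - [[0.01,-0.1,0],0]
    - [[0.01,-0.1,0],0]
    - [[0,-0.1,0],0]
    - [[0,0,0],0]
    - [[0,0,0],0]
    - [[0,0,0],0]
    - [[0,0,0],0]
    - [[0,0,0],0]
    - [[0,0,0],0]

```text
time: 60.2
ee_pos: [0.5168, 0.0829, 0.0593]
eef_rot: [0.686, 0.728, -0.0, 0.003]
ft_force: [-0.2, 0.6, 0.9]
width: 0.0208
grip_force: 60.0
```

Call:
drive_tool:
  series:
    - [[0.01,-0.1,0],0]
    - [[0.01,-0.1,0],0]
    - [[0,0,0],0]
    - [[0,0,0],0]
    - [[0,0,0],0]
    - [[0,0,0],0]
    - [[0,0,0],0]
    - [[0,0,0],0]
    - [[0,0,0],0]
    - [[0,0,0],0]

```text
time: 61.45
ee_pos: [0.5171, 0.0811, 0.0593]
eef_rot: [0.686, 0.728, -0.0, 0.003]
ft_force: [-1.2, 3.0, 2.9]
width: 0.0213
grip_force: 60.0
```

Call:
drive_tool:
  series:
    - [[0,-0.1,0],0]
    - [[0,-0.1,0],0]
    - [[0,0,0],0]
    - [[0,0,0],0]
    - [[0,0,0],0]
    - [[0,0,0],0]
    - [[0,0,0],0]
    - [[0,0,0],0]
    - [[0,0,0],0]
    - [[0,0,0],0]

```text
time: 62.7
ee_pos: [0.5172, 0.0797, 0.0597]
eef_rot: [0.686, 0.728, 0.0, 0.003]
ft_force: [-1.8, 4.8, 5.6]
width: 0.0216
grip_force: 60.0
```

Call:
drive_tool:
  series:
    - [[0,0,0],0]
    - [[0,0,0],0]
    - [[0,0,0],0]
    - [[0,0,0],0]
    - [[0,0,1],0]
    - [[0,0,2],0]
    - [[0,0,3],0]
    - [[0,0,3],0]
    - [[0,0,0],0]
    - [[0,0,0],0]
  hand: 0.4

```text
time: 63.95
ee_pos: [0.5168, 0.0789, 0.1492]
eef_rot: [0.686, 0.728, -0.0, 0.003]
ft_force: [-1.1, -0.2, -0.0]
width: 0.052
grip_force: 0.0
```

```bash
python3 - <<'E'
from h import *
print(pose()); c=cam("wrist","w12.png"); t=cam("top","top3.png")
a=cv2.resize(c["color"][130:250,240:400,::-1],(640,480),interpolation=cv2.INTER_CUBIC)
cv2.imwrite("pics/fin.png",a)
for n,z in(("blue",.118),("green",.108),("orange",.098)):
    for b,A in blobs(t,n)[1]:
        P=unproj(t,cv2.boxPoints(b),z); e=P[1]-P[0]; f=P[2]-P[1]; d=e if np.linalg.norm(e)>np.linalg.norm(f) else f
        if A<150: print(n,A,unproj(t,[b[0]],z).round(4)[0][:2],np.linalg.norm(d).round(3),np.degrees(np.arctan2(d[1],d[0])).round(1))
E
```

```text
(array([0.5168, 0.0789, 0.1492]), np.float64(3.36), array([-1.1, -0.2, -0. ]), 0.052, 63.95)
blue 87 [ 0.5865 -0.2899] 0.051 -83.9
green 44 [ 0.4229 -0.2807] 0.045 -90.3
orange 71 [ 0.5317 -0.4287] 0.054 -90.3
```

View pics/fin.png

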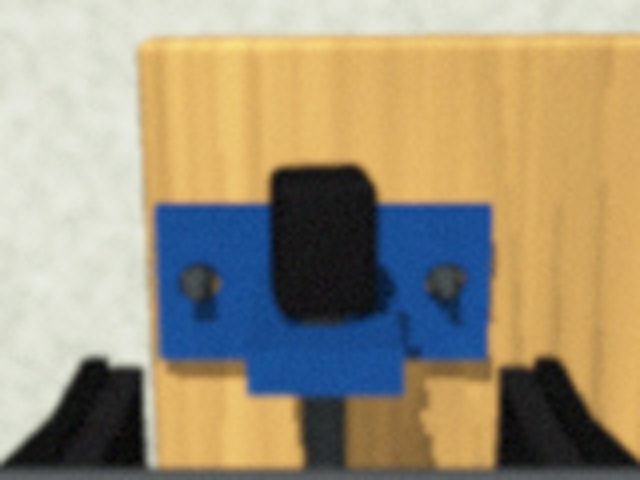

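Call:
drive_tool:
  series:
    - [[0,2,0],0]
    - [[0,2.6,0],0]
    - [[0,0,0],0]
    - [[0,0,-2],0]
    - [[0,0,-3],0]
    - [[0,0,-3],0]
    - [[0,0,-0.8],0]
    - [[0,0,0],0]
    - [[0,0,0],0]
    - [[0,0,0],0]
  hand: 1
  newtons: 20

```text
time: 65.3
ee_pos: [0.5176, 0.1251, 0.0623]
eef_rot: [0.686, 0.728, 0.0, 0.003]
ft_force: [-0.4, 0.1, -0.4]
width: 0.0004
grip_force: 0.0
```

Call:
drive_tool:
  series:
    - [[0,-0.3,0],0]
    - [[0,-0.3,0],0]
    - [[0,-0.2,0],0]
    - [[0,-0.2,0],0]
    - [[0,-0.1,0],0]
    - [[0,-0.1,0],0]
    - [[0,-0.1,0],0]
    - [[0,-0.1,0],0]
    - [[0,0,0],0]
    - [[0,0,0],0]

```text
time: 66.55
ee_pos: [0.517, 0.111, 0.0613]
eef_rot: [0.686, 0.728, -0.0, 0.003]
ft_force: [0.9, -0.3, 0.1]
width: 0.0005
grip_force: 0.0
```

Call:
drive_tool:
  series:
    - [[0,-0.1,0],0]
    - [[0,-0.1,0],0]
    - [[0,0,0],0]
    - [[0,0,0],0]
    - [[0,0,0],0]
    - [[0,0,0],0]
    - [[0,0,0],0]
    - [[0,0,0],0]
    - [[0,0,0],0]
    - [[0,0,0],0]

```text
time: 67.8
ee_pos: [0.5171, 0.1092, 0.0614]
eef_rot: [0.686, 0.728, -0.0, 0.003]
ft_force: [0.1, 4.0, 3.3]
width: 0.0004
grip_force: 2.5
```

Call:
drive_tool:
  series:
    - [[0,-0.1,0],0]
    - [[0,-0.1,0],0]
    - [[0,0,0],0]
    - [[0,0,0],0]
    - [[0,0,0],0]
    - [[0,0,0],0]
    - [[0,0,0],0]
    - [[0,0,0],0]
    - [[0,0,0],0]
    - [[0,0,0],0]

```text
time: 69.05
ee_pos: [0.5172, 0.1084, 0.0617]
eef_rot: [0.686, 0.728, 0.001, 0.003]
ft_force: [-1.0, 8.4, 6.1]
width: 0.0005
grip_force: 4.3
```

Call:
drive_tool:
  series:
    - [[0,1,0],0]
    - [[0,2,0],0]
    - [[0,0,3],0]
    - [[0,0,4],0]
    - [[0,0,4],0]
    - [[0,0,4],0]
    - [[0,-2,0],0]
    - [[0.5,-3,0],0]
    - [[0.5,-4,0],0]
    - [[0.5,-4,0],0]
  hand: 0.4
  newtons: 60

```text
time: 70.3
ee_pos: [0.5314, 0.0056, 0.21]
eef_rot: [0.686, 0.728, -0.001, 0.003]
ft_force: [0.8, 0.5, -0.4]
width: 0.0522
grip_force: 0.0
```

Call:
drive_tool:
  series:
    - [[0.7,-4,0],0.5]
    - [[0.7,-4,0],0.5]
    - [[0.7,-4,0],0.5]
    - [[0.7,-4,0],0.5]
    - [[0.7,-4,0],0.7]
    - [[0.7,-4,0],0]
    - [[0.7,-4,0],0]
    - [[0.6,-0.8,0],0]
    - [[0,0,0],0]
    - [[0,0,0],0]

```text
time: 71.55
ee_pos: [0.5872, -0.2794, 0.2108]
eef_rot: [0.668, 0.744, -0.0, 0.003]
ft_force: [1.0, -0.4, 0.2]
width: 0.0522
grip_force: 0.0
```

```bash
cat >> h.py <<'E'
def bar(c,n,z,amin=40):
    for b,A in blobs(c,n,amin)[1]:
        P=unproj(c,cv2.boxPoints(b),z); e=P[1]-P[0]; f=P[2]-P[1]; d,s=(e,f) if np.linalg.norm(e)>np.linalg.norm(f) else (f,e)
        print(n,A,np.round(b[0]),unproj(c,[b[0]],z).round(4)[0][:2],"len",np.linalg.norm(d).round(3),np.linalg.norm(s).round(3),"closing dir",(np.degrees(np.arctan2(d[1],d[0]))%180-90).round(1))
E
python3 - <<'E'
from h import *
print(pose()); c=cam("wrist","w13.png"); bar(c,"blue",.129); t=cam("top","top4.png"); bar(t,"blue",.127); bar(t,"green",.117); bar(t,"orange",.107)
E
```

```text
(array([ 0.5872, -0.2794,  0.2108]), np.float64(6.16), array([ 1. , -0.4,  0.2]), 0.0522, 71.55)
blue 2706 [282.  36.] [ 0.5448 -0.1564] len 0.056 0.029 closing dir -86.2
blue 1084 [316. 206.] [ 0.5828 -0.2844] len 0.056 0.014 closing dir 6.4
blue 250 [366. 196.] [ 0.5245 -0.1265] len 0.07 0.03 closing dir -86.2
blue 243 [331. 199.] [ 0.5182 -0.0341] len 0.069 0.03 closing dir -87.1
blue 240 [297. 201.] [0.5131 0.0553] len 0.069 0.029 closing dir -86.8
blue 5449 [618. 286.] [ 0.2868 -0.7804] len 0.353 0.113 closing dir 87.4
```

Call:
drive_tool:
  series:
    - [[-0.4,0,-1.5],0]
    - [[0,0,-2],0]
    - [[0,0,-2],0]
    - [[0,0,-2],0]
    - [[0,0,-1.2],0]
    - [[0,0,-0.5],0]
    - [[0,0,0],0]
    - [[0,0,0],0]
    - [[0,0,0],0]
    - [[0,0,0],0]

```text
time: 72.9
ee_pos: [0.5831, -0.281, 0.1196]
eef_rot: [0.669, 0.744, -0.0, 0.003]
ft_force: [-0.7, -0.1, -0.8]
width: 0.0521
grip_force: 0.0
```

Call:
drive_tool:
  series:
    - [[0,0,0],0]
    - [[0,0,0],0]
    - [[0,0,0],0]
    - [[0,0,0],0]
    - [[0,0,0],0]
    - [[0,0,0],0]
    - [[0,0,1],0]
    - [[0,0,2],0]
    - [[0,0,2],0]
    - [[0,0,0],0]
  hand: 1
  newtons: 60

```text
time: 74.15
ee_pos: [0.5841, -0.2817, 0.1721]
eef_rot: [0.669, 0.743, 0.001, 0.005]
ft_force: [-0.9, -0.2, -3.4]
width: 0.0155
grip_force: 59.9
```

Call:
drive_tool:
  series:
    - [[0,0,3],0]
    - [[0,0,3],0]
    - [[0.4,2,0],0]
    - [[0.4,3,0],-0.5]
    - [[0.4,3.5,0],-0.5]
    - [[0.5,4,0],-0.5]
    - [[0.5,4,0],-0.5]
    - [[0.5,4,0],-0.5]
    - [[0.5,4,0],0]
    - [[0.5,4,0],0]

```text
time: 75.4
ee_pos: [0.6192, 0.0071, 0.2274]
eef_rot: [0.684, 0.729, -0.001, 0.002]
ft_force: [1.2, -0.9, -3.9]
width: 0.0153
grip_force: 59.9
```

Call:
drive_tool:
  series:
    - [[0.4,4,0],0]
    - [[0.3,3,0],0]
    - [[0,0.6,0],0]
    - [[0,0,-1.5],0]
    - [[0,0,-2],0]
    - [[0,0,-2],0]
    - [[0,0,-2],0]
    - [[0,0,-0.8],0]
    - [[0,0,0],0]
    - [[0,0,0],0]

```text
time: 76.65
ee_pos: [0.6274, 0.0797, 0.147]
eef_rot: [0.685, 0.729, 0.0, 0.004]
ft_force: [0.7, 0.8, -2.9]
width: 0.0154
grip_force: 59.9
```

Call:
drive_tool:
  series:
    - [[0,0,-0.4],0]
    - [[0,0,-0.3],0]
    - [[0,0,-0.2],0]
    - [[0,0,-0.1],0]
    - [[0,0,-0.1],0]
    - [[0,0,-0.1],0]
    - [[0,0,0],0]
    - [[0,0,0],0]
    - [[0,0,0],0]
    - [[0,0,0],0]

```text
time: 77.9
ee_pos: [0.627, 0.08, 0.1343]
eef_rot: [0.685, 0.729, -0.0, 0.003]
ft_force: [0.3, -0.2, -3.9]
width: 0.0155
grip_force: 59.9
```

Call:
drive_tool:
  series:
    - [[0,0,-0.1],0]
    - [[0,0,-0.05],0]
    - [[0,0,0],0]
    - [[0,0,0],0]
    - [[0,0,0],0]
    - [[0,0,0],0]
    - [[0,0,0],0]
    - [[0,0,0],0]
    - [[0,0,0],0]
    - [[0,0,0],0]

```text
time: 79.15
ee_pos: [0.6274, 0.08, 0.1341]
eef_rot: [0.685, 0.729, 0.0, 0.003]
ft_force: [-2.7, -0.9, 6.5]
width: 0.0156
grip_force: 59.9
```

Call:
drive_tool:
  series:
    - [[0,0,0],0]
    - [[0,0,0],0]
    - [[0,0,0],0]
    - [[0,0,1],0]
    - [[0,0,2],0]
    - [[0,0,3],0]
    - [[0,0,2],0]
    - [[-1,-2,0],0]
    - [[-2,-3.5,0],0]
    - [[-2,-4,0],0]
  hand: 0.4

```text
time: 80.4
ee_pos: [0.5753, -0.0172, 0.2122]
eef_rot: [0.685, 0.729, -0.001, 0.003]
ft_force: [0.1, -0.1, -0.5]
width: 0.0524
grip_force: 0.0
```

Call:
drive_tool:
  series:
    - [[-2.2,-4,0],0]
    - [[-2.2,-4,0],0]
    - [[-2.2,-4,0],0]
    - [[-2.2,-4,0],0]
    - [[-2.2,-4,0],0]
    - [[-2.2,-4,0],0]
    - [[-2.2,-2,0],0]
    - [[0,0,0],0]
    - [[0,0,0],0]
    - [[0,0,0],0]

```text
time: 81.65
ee_pos: [0.4233, -0.2743, 0.2125]
eef_rot: [0.684, 0.729, -0.0, 0.003]
ft_force: [0.6, 0.2, 0.0]
width: 0.0523
grip_force: 0.0
```

```bash
python3 - <<'E'
from h import *
print(pose()); c=cam("wrist","w14.png"); bar(c,"green",.119); t=cam("top","top5.png"); bar(t,"blue",.142); bar(t,"orange",.107,30); bar(t,"green",.117,20)
E
```

```text
(array([ 0.4233, -0.2743,  0.2125]), np.float64(3.65), array([0.6, 0.2, 0. ]), 0.0523, 81.65)
green 950 [316. 198.] [ 0.4189 -0.2748] len 0.056 0.013 closing dir 1.6
blue 92 [291. 157.] [0.6279 0.0708] len 0.05 0.013 closing dir 5.4
blue 249 [366. 196.] [ 0.5231 -0.1253] len 0.069 0.03 closing dir -85.8
blue 242 [331. 199.] [ 0.5172 -0.0341] len 0.069 0.03 closing dir -86.6
blue 251 [297. 201.] [0.5112 0.0543] len 0.069 0.029 closing dir -87.0
blue 5458 [618. 286.] [ 0.2885 -0.7711] len 0.348 0.111 closing dir 87.4
orange 77 [478. 194.] [ 0.531  -0.4258] len 0.054 0.011 closing dir -0.3
```

Call:
drive_tool:
  series:
    - [[-0.4,0,-1.5],-1]
    - [[0,0,-2],-1]
    - [[0,0,-2],0]
    - [[0,0,-2],0]
    - [[0,0,-1.8],0]
    - [[0,0,-1],0]
    - [[0,0,0],0]
    - [[0,0,0],0]
    - [[0,0,0],0]
    - [[0,0,0],0]

```text
time: 83.0
ee_pos: [0.4192, -0.2751, 0.1101]
eef_rot: [0.697, 0.717, -0.0, 0.003]
ft_force: [0.2, -0.6, -0.3]
width: 0.0521
grip_force: 0.0
```

Call:
drive_tool:
  series:
    - [[0,0,0],0]
    - [[0,0,0],0]
    - [[0,0,0],0]
    - [[0,0,0],0]
    - [[0,0,0],0]
    - [[0,0,0],0]
    - [[0,0,1],0]
    - [[0,0,2],0]
    - [[0,0,3],0]
    - [[0,0,3],0]
  hand: 1

```text
time: 84.25
ee_pos: [0.4183, -0.275, 0.2008]
eef_rot: [0.698, 0.717, -0.001, 0.003]
ft_force: [0.9, 0.7, -4.9]
width: 0.0153
grip_force: 60.0
```

Call:
drive_tool:
  series:
    - [[0,0,3],0]
    - [[0,0,1],0]
    - [[0,0,0],1]
    - [[0,0,0],1]
    - [[0,0,0],0]
    - [[0,0,0],0]
    - [[0,0,0],0]
    - [[0,0,0],0]
    - [[0,0,0],0]
    - [[0,0,0],0]

```text
time: 85.5
ee_pos: [0.419, -0.275, 0.2398]
eef_rot: [0.685, 0.729, -0.0, 0.003]
ft_force: [-0.0, 0.4, -4.0]
width: 0.0153
grip_force: 60.0
```

Call:
drive_tool:
  series:
    - [[1.5,1.7,0],0]
    - [[2.5,3,0],0]
    - [[2.5,3,0],0]
    - [[2.5,3,0],0]
    - [[2.5,3,0],0]
    - [[2.5,3,0],0]
    - [[2.5,3,0],0]
    - [[2.5,2.5,0],0]
    - [[2.5,2.5,0],0]
    - [[0,0,0],0]

```text
time: 86.75
ee_pos: [0.6352, -0.0244, 0.2386]
eef_rot: [0.683, 0.73, -0.0, 0.003]
ft_force: [-1.6, -0.9, -4.9]
width: 0.0154
grip_force: 60.0
```

Call:
drive_tool:
  series:
    - [[0,0,-1.5],0]
    - [[0,0,-2],0]
    - [[0,0,-2],0]
    - [[0,0,-2],0]
    - [[0,0,-2],0]
    - [[0,0,-1],0]
    - [[0,0,-0.5],0]
    - [[0,0,0],0]
    - [[0,0,0],0]
    - [[0,0,0],0]

```text
time: 88.0
ee_pos: [0.6343, -0.028, 0.1303]
eef_rot: [0.685, 0.729, 0.0, 0.003]
ft_force: [-0.4, 0.2, -4.9]
width: 0.0153
grip_force: 60.0
```

Call:
drive_tool:
  series:
    - [[0,0,-0.2],0]
    - [[0,0,-0.2],0]
    - [[0,0,-0.1],0]
    - [[0,0,-0.1],0]
    - [[0,0,-0.1],0]
    - [[0,0,0],0]
    - [[0,0,0],0]
    - [[0,0,0],0]
    - [[0,0,0],0]
    - [[0,0,0],0]

```text
time: 89.25
ee_pos: [0.6346, -0.0279, 0.1245]
eef_rot: [0.685, 0.729, 0.001, 0.004]
ft_force: [-3.7, 1.7, 9.5]
width: 0.0153
grip_force: 60.1
```

Call:
drive_tool:
  series:
    - [[0,0,0],0]
    - [[0,0,0],0]
    - [[0,0,0],0]
    - [[0,0,1],0]
    - [[0,0,2],0]
    - [[0,0,3],0]
    - [[0,0,3],0]
    - [[-1,-2,0],0]
    - [[-1,-3,0],0]
    - [[-1,-4,0],0]
  hand: 0.4

```text
time: 90.5
ee_pos: [0.6033, -0.1189, 0.2131]
eef_rot: [0.684, 0.729, -0.0, 0.003]
ft_force: [0.8, -0.0, -0.5]
width: 0.0523
grip_force: 0.0
```

Call:
drive_tool:
  series:
    - [[-1,-4,0],-0.5]
    - [[-1,-4,0],-0.5]
    - [[-1.2,-4,0],-0.5]
    - [[-1.2,-4,0],-0.5]
    - [[-1.2,-4,0],-0.5]
    - [[-1.2,-4,0],-0.5]
    - [[-1,-4,0],0]
    - [[0,-2,0],0]
    - [[0,0,0],0]
    - [[0,0,0],0]

```text
time: 91.75
ee_pos: [0.5261, -0.4172, 0.2128]
eef_rot: [0.703, 0.711, -0.0, 0.003]
ft_force: [0.9, 0.2, 0.2]
width: 0.0522
grip_force: 0.0
```

```bash
python3 - <<'E'
from h import *
print(pose()); c=cam("wrist","w15.png"); bar(c,"orange",.109)
E
```

```text
(array([ 0.5261, -0.4172,  0.2128]), np.float64(0.6), array([0.9, 0.2, 0.2]), 0.0522, 91.75)
orange 55 [329. 217.] [ 0.5338 -0.4397] len 0.031 0.011 closing dir -22.8
```

```bash
python3 - <<'E'
from h import *
c=cam("wrist"); hsv=cv2.cvtColor(c["color"],cv2.COLOR_RGB2HSV); print(hsv[150:225:5,318].tolist())
m=cv2.inRange(hsv,(0,120,60),(22,255,255)); n,l,st,ce=cv2.connectedComponentsWithStats(m)
for i in range(1,n):
    if st[i,4]>60:
        b=cv2.minAreaRect(np.argwhere(l==i)[:,::-1].astype(np.float32)); P=unproj(c,cv2.boxPoints(b),.109); print(st[i],b,unproj(c,[b[0]],.109).round(4),[np.linalg.norm(P[1]-P[0]).round(3),np.linalg.norm(P[2]-P[1]).round(3)],P[1]-P[0])
E
```

```text
[[45, 13, 115], [48, 12, 210], [45, 7, 232], [40, 10, 226], [24, 22, 223], [15, 255, 250], [14, 255, 246], [14, 255, 247], [14, 255, 245], [14, 255, 245], [15, 255, 246], [14, 255, 244], [14, 255, 244], [14, 255, 245], [14, 255, 245]]
[442 118  25  38 190] ((450.7685241699219, 133.7532501220703), (11.816597938537598, 42.2021369934082), 28.393022537231445) [[ 0.6385 -0.3611  0.109 ]] [np.float64(0.035), np.float64(0.011)] [0.01388499 0.03200072 0.        ]
[ 472  119   82   71 3542] ((509.9937744140625, 151.265869140625), (72.66305541992188, 74.88975524902344), 21.317913055419922) [[ 0.6943 -0.3753  0.109 ]] [np.float64(0.063), np.float64(0.068)] [0.01552541 0.06095425 0.        ]
[315 172  17  60 989] ((322.9999694824219, 201.49998474121094), (15.999998092651367, 58.99999237060547), 0.0) [[ 0.5282 -0.4239  0.109 ]] [np.float64(0.057), np.float64(0.014)] [-0.00044911  0.05667117  0.        ]
[205 235  20  52 505] ((214.05235290527344, 260.4388732910156), (17.86608123779297, 51.28048324584961), 3.6913859844207764) [[ 0.4227 -0.4855  0.109 ]] [np.float64(0.056), np.float64(0.017)] [0.00869991 0.05578124 0.        ]
[415 234  20  53 533] ((425.172607421875, 259.92437744140625), (52.27840805053711, 18.381139755249023), 86.3086166381836) [[ 0.6291 -0.4827  0.109 ]] [np.float64(0.018), np.float64(0.058)] [0.01752308 0.00134205 0.        ]
[ 224  293  328   20 4617] ((387.414306640625, 303.8597717285156), (17.897512435913086, 327.021240234375), 89.04515838623047) [[ 0.5959 -0.5329  0.109 ]] [np.float64(0.337), np.float64(0.023)] [0.33728692 0.0075181  0.        ]
```

Call:
drive_tool:
  series:
    - [[0.2,-0.6,-1.5],0]
    - [[0,0,-2],0]
    - [[0,0,-2],0]
    - [[0,0,-2],0]
    - [[0,0,-2],0]
    - [[0,0,-1.3],0]
    - [[0,0,-0.5],0]
    - [[0,0,0],0]
    - [[0,0,0],0]
    - [[0,0,0],0]

```text
time: 93.1
ee_pos: [0.5283, -0.4242, 0.1004]
eef_rot: [0.704, 0.711, -0.0, 0.004]
ft_force: [0.3, -0.4, -0.2]
width: 0.0524
grip_force: 0.0
```

Call:
drive_tool:
  series:
    - [[0,0,0],0]
    - [[0,0,0],0]
    - [[0,0,0],0]
    - [[0,0,0],0]
    - [[0,0,0],0]
    - [[0,0,0],0]
    - [[0,0,1],0]
    - [[0,0,2],0]
    - [[0,0,3],0]
    - [[0,0,3],0]
  hand: 1

```text
time: 94.35
ee_pos: [0.5279, -0.4243, 0.1922]
eef_rot: [0.704, 0.71, -0.0, 0.004]
ft_force: [-0.5, 0.8, -2.6]
width: 0.0156
grip_force: 60.0
```

Call:
drive_tool:
  series:
    - [[0,0,3],0]
    - [[0,0,0],1]
    - [[0,0,0],1]
    - [[0,0,0],1]
    - [[0,0,0],0]
    - [[0,0,0],0]
    - [[0,0,0],0]
    - [[0,0,0],0]
    - [[0,0,0],0]
    - [[0,0,0],0]

```text
time: 95.6
ee_pos: [0.528, -0.424, 0.2198]
eef_rot: [0.685, 0.729, -0.0, 0.003]
ft_force: [-1.2, -0.6, -1.4]
width: 0.0152
grip_force: 60.0
```

Call:
drive_tool:
  series:
    - [[0,2,0],0]
    - [[0,3,0],0]
    - [[0,3.5,0],0]
    - [[0.8,3.5,0],0]
    - [[1.5,3.5,0],0]
    - [[2,3.5,0],0]
    - [[2,3.5,0],0]
    - [[2.5,3.5,0],0]
    - [[2.5,3,0],0]
    - [[0,0,0],0]

```text
time: 96.85
ee_pos: [0.6427, -0.1297, 0.2191]
eef_rot: [0.683, 0.731, 0.0, 0.003]
ft_force: [-1.0, -0.0, -2.5]
width: 0.0152
grip_force: 60.0
```

Call:
drive_tool:
  series:
    - [[0,0,-1.5],0]
    - [[0,0,-2],0]
    - [[0,0,-2],0]
    - [[0,0,-2],0]
    - [[0,0,-1],0]
    - [[0,0,-0.5],0]
    - [[0,0,0],0]
    - [[0,0,0],0]
    - [[0,0,0],0]
    - [[0,0,0],0]

```text
time: 98.1
ee_pos: [0.6412, -0.134, 0.1301]
eef_rot: [0.685, 0.729, -0.0, 0.003]
ft_force: [-0.0, 0.2, -3.3]
width: 0.0154
grip_force: 60.0
```

Seat expected near TCP z = 0.115.

Call:
drive_tool:
  series:
    - [[0,0,-0.5],0]
    - [[0,0,-0.4],0]
    - [[0,0,-0.2],0]
    - [[0,0,-0.2],0]
    - [[0,0,-0.1],0]
    - [[0,0,-0.1],0]
    - [[0,0,-0.1],0]
    - [[0,0,0],0]
    - [[0,0,0],0]
    - [[0,0,0],0]

```text
time: 99.35
ee_pos: [0.6415, -0.134, 0.1144]
eef_rot: [0.685, 0.729, 0.0, 0.004]
ft_force: [-0.1, 0.8, 5.7]
width: 0.0155
grip_force: 60.0
```

Call:
drive_tool:
  series:
    - [[0,0,0],0]
    - [[0,0,0],0]
    - [[0,0,0],0]
    - [[0,0,1],0]
    - [[0,0,2],0]
    - [[0,0,3],0]
    - [[0,0,3],0]
    - [[0,0,3],0]
    - [[0,0,3],0]
    - [[0,0,0],0]
  hand: 0.3

```text
time: 100.6
ee_pos: [0.6421, -0.1346, 0.2681]
eef_rot: [0.685, 0.729, 0.002, 0.006]
ft_force: [-0.4, -1.2, -0.2]
width: 0.0612
grip_force: 0.0
```

Call:
drive_tool:
  series:
    - [[-3,-3,0],0]
    - [[-3,-3,0],0]
    - [[-3,-3,0],0]
    - [[-3,-3,0],0]
    - [[-3,-3,0],0]
    - [[-3,-3,0],0]
    - [[-3,-3,0],0]
    - [[0,-3,0],0]
    - [[0,-3,0],0]
    - [[0,0,0],0]

```text
time: 101.85
ee_pos: [0.4298, -0.4059, 0.2638]
eef_rot: [0.686, 0.728, -0.001, 0.003]
ft_force: [-0.2, 0.4, 0.2]
width: 0.0615
grip_force: 0.0
```

```bash
python3 - <<'E'
from h import *
print(pose()); t=cam("top","top6.png"); s=cam("scene","scene6.png")
bar(t,"blue",.142); bar(t,"green",.132,20); bar(t,"orange",.122,20)
a=cv2.resize(t["color"][120:250,170:490,::-1],None,fx=2,fy=2,interpolation=cv2.INTER_CUBIC)
b=cv2.resize(s["color"][110:320,230:430,::-1],None,fx=1.6,fy=1.6,interpolation=cv2.INTER_CUBIC)
o=np.zeros((600,640,3),np.uint8); o[:260]=a; o[262:262+336,:320]=b
w=cv2.imread("pics/w15.png"); o[262:262+200,320:640]=cv2.resize(w,(320,200)); cv2.imwrite("pics/last.png",o)
E
```

```text
(array([ 0.4298, -0.4059,  0.2638]), np.float64(3.37), array([-0.2,  0.4,  0.2]), 0.0615, 101.85)
blue 91 [290. 157.] [0.6281 0.0709] len 0.05 0.012 closing dir 5.4
blue 254 [366. 196.] [ 0.5231 -0.1251] len 0.069 0.03 closing dir -85.8
blue 242 [331. 199.] [ 0.5175 -0.0341] len 0.068 0.03 closing dir -86.8
blue 247 [297. 201.] [0.5112 0.0544] len 0.069 0.029 closing dir -86.8
blue 4933 [618. 286.] [ 0.2885 -0.7725] len 0.348 0.109 closing dir 87.4
green 56 [331. 155.] [ 0.6348 -0.0334] len 0.045 0.009 closing dir 5.4
orange 62 [370. 152.] [ 0.6425 -0.138 ] len 0.048 0.013 closing dir 5.4
```

View pics/last.png

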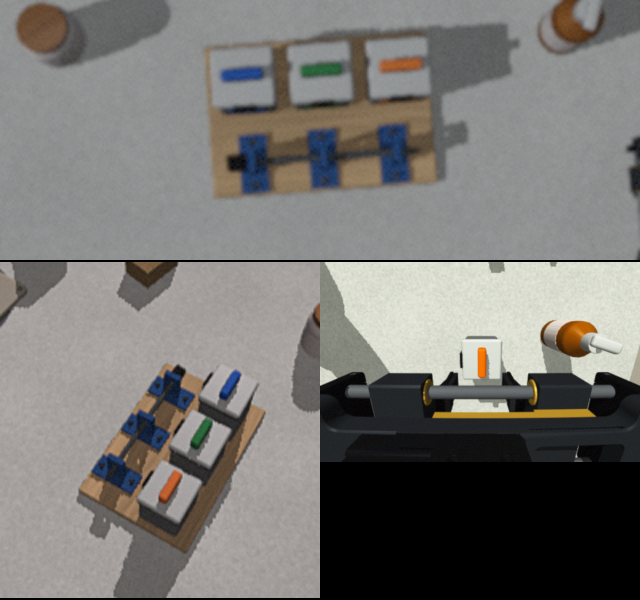

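The top view shows three stanchions in line at (252,160), (322,157) and (393,152). The rod runs through all three, its cap is at the left stanchion, and the three tubs stand behind on the wood.

```bash
python3 -c "
from bench import r
print(r.close_job())"
```

```text
the job is handed in; nothing more can be done
None
```

The job is handed in at about 102 s: all three stanchions are seated on their pins, the rod is through all three eyelets with its cap pushed up against the left stanchion, and all three tubs stand upright on the board behind the rail; I never touched the bottle, jar or carton.

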